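Couple a syrup cartridge at the drinks station

TASK

Connect the syrup cartridge with the spool-shaped (grooved) nose to the drinks coupler: first pull the coupler's sleeve back, away from the mouth, until it stays back by itself and let go of it; then lay the cartridge in the bed, nose towards the coupler, and push it into the mouth until the sleeve springs forward and locks it. Last, push the valve lever on the coupler block all the way over to its other side, let go, and leave the other cartridge and everything else on the counter where they are.

Things in the scene. Friction and masses are not known exactly. Their poses are not given: they have to be found in the camera images.
- coupler_mouth (a point): Centre of the round mouth of the fixed coupler (a level steel tube: bore 38 mm, outside 43 mm, 78 mm long), 75 mm above the counter. x points along its axis into the mouth, from the bed to the black block; z up. With the sleeve back a plug enters against a light spring (2 to 4.5 N); pushing home takes 5 to 15 N. With the sleeve forward, jaws bar the bore.
- bed_mid (a point): Middle of the cartridge bed's floor, 89.5 mm before the mouth plane, 45 mm above the counter, 30 mm below the coupler axis; axes as at the mouth. The bed is a straight U channel along x, 165 mm long (ends 7 mm before the mouth), 44 mm wide inside, walls 10 mm high, then lips flaring outward to 20 mm above the floor, 72 mm apart.
- sleeve_neck (a point): Centre of the steel sliding sleeve, on the coupler axis, 30 mm behind the mouth plane when forward; axes as at the mouth. A spool 52 mm long: neck 50 mm in diameter, 32 mm long (16 either side of this point), between two flanges 10 mm thick, 64 mm in diameter. Straddle or pinch the neck from above; it is pulled back along +x, the rear flange giving hold.
- sleeve (a joint): Travel of the sleeve: 0 = fully forward, 0.016 m = fully back (its stop). A spring drives it forward, 4 N when forward, 9 N when back. Let go after at least 15 mm, it stays at about 0.012 m until a cartridge is pushed home: about 4 mm before the shoulder would meet the mouth it springs forward and locks. The locked shoulder sits 0 to 4 mm from the mouth plane.
- cartridge_center (a point): Centre (40 mm above its underside) of the cartridge to connect, 0.26 to 0.4 kg. x to its nose (within 35 degrees of the coupler's x at first), z up. White round body 48 mm in diameter, 100 mm long, axis 10 mm below this point; foot 40 wide, 96 long, 10 mm high; on top a grey fin along x, 14 mm thick, 60 mm long, 14 to 40 mm above this point, to grip from above.
- cartridge_nose (a point): Tip of that cartridge's steel nose, on its axis: 84 mm ahead of its centre along x, 30 mm above its underside. The nose is a spool 34 mm long ahead of the body's shoulder: 28 mm in diameter, with a groove 14 mm wide, 17 mm in diameter.
- other_center (a point): Centre (40 mm up) of the other loose cartridge, with the same body, foot and fin, but a plain fat snout 40 mm in diameter and 30 mm long with no groove. It does not fit; leave it.
- valve (a joint): Valve lever on top of the black block (87 long, 72 wide, 100 mm high, starting 78 mm behind the mouth plane): 0 = leaning over to the side nearest the robot, 1.0 rad = fully over to the far side. Starts at 0 to 0.25 rad, stays where it is left, needs about 1 N at the tip.
- valve_tip (a point): Centre of the 26 mm ball at the lever's tip, 80 mm from its pivot, moving with it. The pivot is level, parallel to the coupler axis, 122 mm above the counter and 128 mm behind the mouth plane, straight above the axis; upright the ball is 202 mm up. Opening, the ball moves away from the robot, along -y of the mouth's axes, from 38 mm one side to 38 mm the other.
- ramekin: Bystander: small white ceramic bowl, 72 mm across and 35 mm high; origin at its underside. Leave it where it is.
- sauce: Bystander: upright clear sauce bottle, 60 mm in diameter, 170 mm high; origin at its underside. Leave it where it is.
- jar: Bystander: glass jar, 80 mm in diameter, 100 mm high; origin at its underside. Leave it where it is.
- mug: Bystander: white mug, 80 mm in diameter, 90 mm high; origin at its underside. Leave it where it is.
- cup: Bystander: paper-coloured cup, 84 mm in diameter, 110 mm high; origin at its underside. Leave it where it is.
- spatula: Bystander: spatula lying beyond the station; origin at its underside. Leave it where it is.

How it is judged:
On the way, in this order (a step that is already met when the one before it is completed fails the run):
1. the sleeve has been pulled back and stays back by itself, untouched (value of joint sleeve above 0.009 m and contact force between the fingers and sleeve below 0.3 N), for 0.3 s.
2. the cartridge is in the mouth and locked: pushed in to the shoulder, sleeve sprung forward (x of cartridge_nose in the frame of coupler_mouth above 0.027 m and angle between the x axis of cartridge_nose and the x axis of coupler_mouth, either way round below 0.12 rad and y of cartridge_nose in the frame of coupler_mouth between -0.006 and 0.006 m and z of cartridge_nose in the frame of coupler_mouth between -0.006 and 0.006 m and value of joint sleeve below 0.003 m), for 0.2 s.
3. the valve lever is fully over (value of joint valve above 0.85 rad), for 0.2 s.
At the end, for the whole second after the job is handed in: Grooved cartridge at rest, straight in line (0.12 rad), nose 27 mm or more inside the mouth and within 6 mm of its axis; sleeve forward (within 3 mm); valve lever over to the far side (past 0.85 of 1.0 rad); nothing else on the counter moved by more than 30 mm (all of step 2 and value of joint valve above 0.85 rad and linear speed of cartridge below 0.02 m/s and velocity of joint sleeve below 0.02 m/s); the robot touches nothing.
It fails at once if the other cartridge moved more than 30 mm (distance of other_center from where it was at the start of the episode above 0.03 m).
It fails at once if a bystander moved more than 30 mm (distance of any of ramekin, sauce, jar, mug, cup, spatula from where it was at the start of the episode above 0.03 m).
It also fails if it takes over 67 s, if anything falls off the work surface, if the arm or the gripper's body presses on something with over 40 N, if the wrist force passes 120 N, or if a joint passes its speed limit or range.

ROBOT

A 7-joint arm with a two-finger parallel gripper is mounted at the origin on the work surface. World frame = base frame: x ahead of the robot, y to its left, z up, the work surface at z = 0. Lengths are in m, angles in rad, forces in N, time in s.
With the tool pointing down it reaches from about 0.425 to 1.025 m from the base axis. Payload 9.4 kg.
Tool frame: the origin (TCP) lies midway between the tips of the shut fingers; the grasp point (between the pads) lies behind it (r.grasp_offset is the z of the grasp point in the tool frame, in m); z points along the fingers, y is the direction in which the jaws open and shut (so a half turn about z gives the same grasp; the last joint's range is limited). The gripper opens to 93 mm and grips with 3 to 60 N. Pads are 15 mm wide; open, the fingers measure 128 mm over their backs; the gripper's body (75 mm by 188 mm) begins 65 mm behind the grasp point.
Start: joints at [-1.27, 0.599, -0.003, 1.599, 0.002, 0.943, -0.08], TCP at [0.267, 0.674, 0.198] pointing down, gripper open.
Joint ranges: [-2.57, 2.57], [-0.35, 1.97], [-1.29, 1.29], [0.11, 2.56], [-1.05, 4.19], [0.11, 1.86], [-2.63, 2.63]. Speed limits (rad/s): [2.22, 2.22, 3.01, 3.01, 3.14, 3.14, 3.14].

INTERFACE

Orientations are given as a unit quaternion [w, x, y, z].
In Python, from bench import r gives the robot as it stands.
- The arm moves only by the tool move_arm, never from a script. Its argument "commands" is a list of rows, each a list of 5 numbers: the shift along the tool's x, y, z in m, then the turn about the tool's z in degrees, then the finger opening in m, from 0 to 0.093. A call has 1 to 5 rows; each row is the pose to reach, as a shift and turn from the pose commanded when the call began, along the tool's axes at that moment; what a row does not reach only later rows make up. A row lasts 1/8 s, in which the tool goes at most 62.5 mm and 10.7 degrees, less where a joint would pass 70% of its speed; a pose out of reach is approached as far as the arm can. A call with a gripper value outside its range is refused whole. The fingers move at their own pace and stop on an object; the grip force is fixed at half the most. Time passes only in rows, so rows that repeat a pose let the fingers close. It gives the time, the measured TCP pose, the force and the opening at its end, in the units of the state.
- r.sense(): the state, without advancing time (a new reading comes with each control period).
- r.snapshot(name): name is "scene" or "top"; returns a dict with "img" (480x640x3 uint8, blue, green, red), "camera_matrix" (3x3 intrinsics, pixels), "distortion" ([k1, k2, p1, p2, k3] as OpenCV has them; the pictures are not rectified), "position" and "orientation" of the camera in the world. Camera axes: x right, y down, z forward; pixel columns grow to the right and rows downward; lengths in m; the calibration is good to about 2 mm. A picture is of the moment at which its call begins. There is no depth.
- r.sign_off(): hands the job in, once; it reports no verdict.
The state is a dict: "time_s": time; "joint_positions": joint angles; "joint_vel": joint speeds; "joint_torque": joint torques, N m; "eef_pos": TCP position; "eef_rot": TCP orientation; "force": force on the tool from outside, world axes, zero at the start; "wrist_torque": the same for the moment, N m; "opening": finger opening in m.
Only numpy, scipy, OpenCV 4.12 (cv2) and the standard library are available. Lean on these libraries where they do the work, as an engineer would, in place of code of your own. Each camera call takes 0.05 s, during which the arm holds its last target.

## Working session

There is one attempt and no reset: what is moved stays moved. The work goes in short steps, Python scripts to look and compute and a tool call to move; the robot and the scene stay as the last step left them, time stands still between calls to the robot, and variables do not carry over. Pictures are saved under pics/ and viewed, and the job is handed in when it is done.

Besides the shell and the picture viewer there is one more tool, called after "Request:" as name([rows], argument=value, ...), one row to a line, values as JSON. move_arm: Moves the arm, as the interface text tells. Its arguments: {"type":"object","properties":{"commands":{"type":"array"}},"required":["commands"]}

```bash
ls; mkdir -p pics
python3 - <<'E'
from bench import r
import cv2
print(r.sense(), r.grasp_offset)
for n in("scene","top"):
    s=r.snapshot(n); cv2.imwrite(f"pics/{n}0.png",s["img"]); print({k:v for k,v in s.items() if k!="img"})
E
```

```text
pics
{'time_s': 0.0, 'joint_positions': array([-1.26968653,  0.60013218, -0.00254426,  1.6000934 ,  0.00177142,
        0.94290869, -0.07979005]), 'joint_vel': array([ 0.00022696, -0.00032256, -0.00076413, -0.00061145, -0.00125184,
       -0.00054743,  0.00041221]), 'joint_torque': array([ 1.35901133e-03, -7.65083528e+01,  1.49812952e+00, -2.52338791e+01,
       -5.22989058e-02,  1.73044967e-02,  1.75008940e-04]), 'eef_pos': array([0.26726559, 0.67339442, 0.1966679 ]), 'eef_rot': array([-8.62436690e-05,  1.87757585e-01,  9.82215097e-01, -7.64839386e-04]), 'force': array([-0.35461224,  0.390987  , -0.12779203]), 'wrist_torque': array([ 0.06626726, -0.00047067, -0.00088698]), 'opening': 0.09311703875148163} -0.0188
{'camera_matrix': array([[512.43750292,   0.        , 318.31861258],
       [  0.        , 512.43750292, 242.55139641],
       [  0.        ,   0.        ,   1.        ]]), 'distortion': array([0.04664592, 0.        , 0.        , 0.        , 0.        ]), 'position': array([ 1.5903635 , -0.03220055,  1.08133562]), 'orientation': array([-0.282952  ,  0.67719708,  0.62331345, -0.26985667])}
{'camera_matrix': array([[460.3752351 ,   0.        , 325.29892116],
       [  0.        , 460.3752351 , 241.65291377],
       [  0.        ,   0.        ,   1.        ]]), 'distortion': array([-0.08247171,  0.        ,  0.        ,  0.        ,  0.        ]), 'position': array([0.39737918, 0.01089614, 1.28729075]), 'orientation': array([ 0.05972379, -0.70168128,  0.70765315, -0.05747584])}
```

View pics/scene0.png

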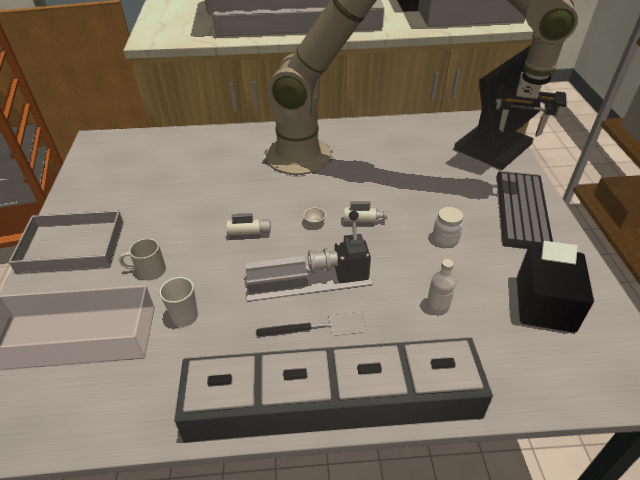

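View pics/top0.png

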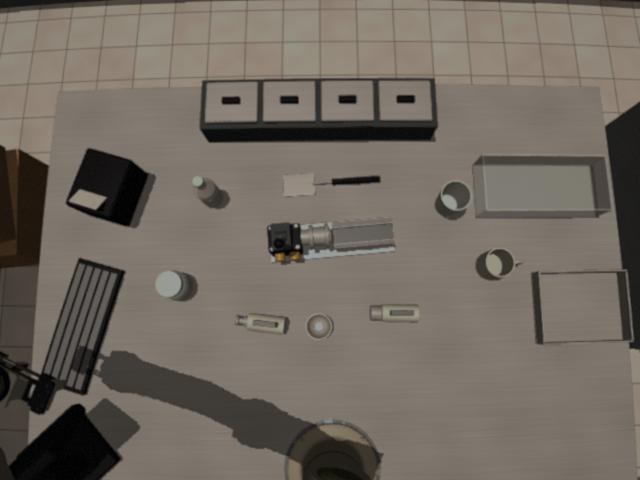

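The top view has +x up and +y left. The coupler is at about (317,236) with its mouth to the right and the bed at (363,234). The grooved cartridge is at (262,323) with its nose to the left, and the plain one is at (395,312). Next I'll zoom in.

```bash
cat > h.py <<'E'
import numpy as np, cv2
from scipy.spatial.transform import Rotation as R
from bench import r
def ray(s,uv):
    p=cv2.undistortPoints(np.array([[uv]],float),s["camera_matrix"],s["distortion"])[0,0]
    w,x,y,z=s["orientation"]
    return np.array(s["position"]),R.from_quat([x,y,z,w]).apply([p[0],p[1],1])
def plane(s,uv,z):
    o,d=ray(s,uv); return o+d*(z-o[2])/d[2]
def two(s1,u1,s2,u2):
    o1,d1=ray(s1,u1);o2,d2=ray(s2,u2);d1/=np.linalg.norm(d1);d2/=np.linalg.norm(d2)
    t=np.linalg.lstsq(np.c_[d1,-d2],o2-o1,rcond=None)[0]
    a=o1+t[0]*d1;b=o2+t[1]*d2
    return (a+b)/2,np.linalg.norm(a-b)
def crop(s,name,x0,y0,w,h,f):
    im=cv2.resize(s["img"][y0:y0+h,x0:x0+w],None,fx=f,fy=f,interpolation=cv2.INTER_CUBIC)
    cv2.imwrite("pics/"+name,im)
def proj(s,P):
    w,x,y,z=s["orientation"]
    Rm=R.from_quat([x,y,z,w]).as_matrix().T
    return cv2.projectPoints(np.array(P,float).reshape(-1,1,3),cv2.Rodrigues(Rm)[0],-Rm@s["position"],s["camera_matrix"],s["distortion"])[0][:,0]
E
python3 - <<'E'
from h import *
s=r.snapshot("top");crop(s,"t1.png",225,205,180,70,4.4);crop(s,"t2.png",225,295,200,50,4)
s=r.snapshot("scene");crop(s,"s1.png",220,190,180,120,4.4)
E
```

```text
(no output)
```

View pics/t1.png

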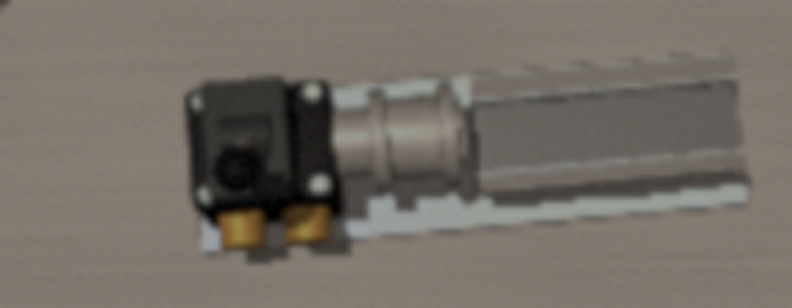

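View pics/t2.png

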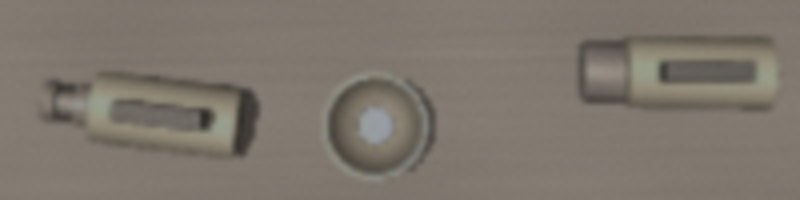

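View pics/s1.png

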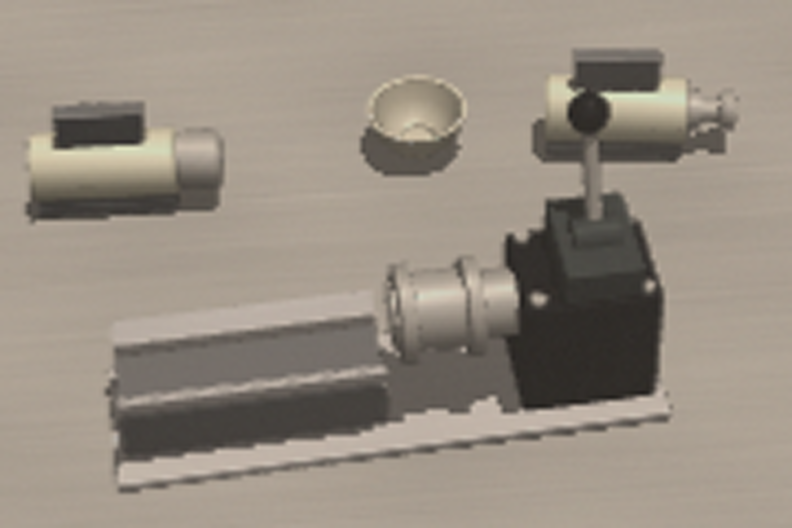

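Run:
```python
from h import *
s=r.snapshot("top");crop(s,"t3.png",295,210,100,60,8);crop(s,"t4.png",228,305,70,40,11)
s=r.snapshot("scene");crop(s,"s3.png",240,235,100,65,8);crop(s,"s4.png",300,195,90,60,8)
```

```text
(no output)
```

View pics/t3.png

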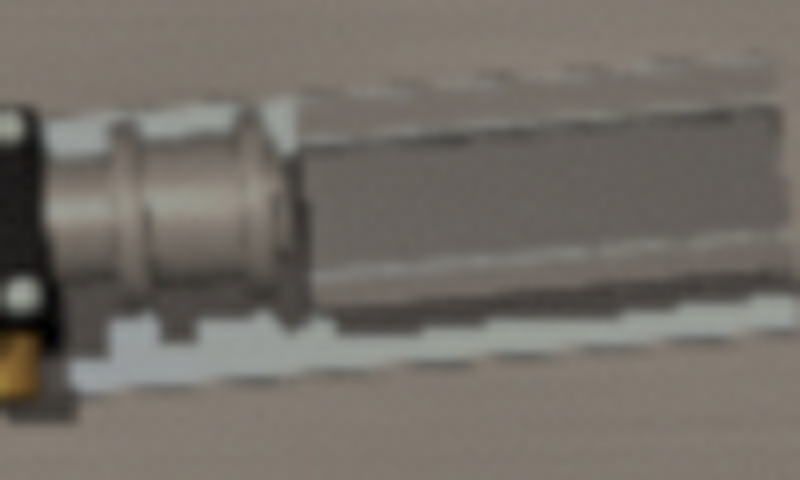

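View pics/t4.png

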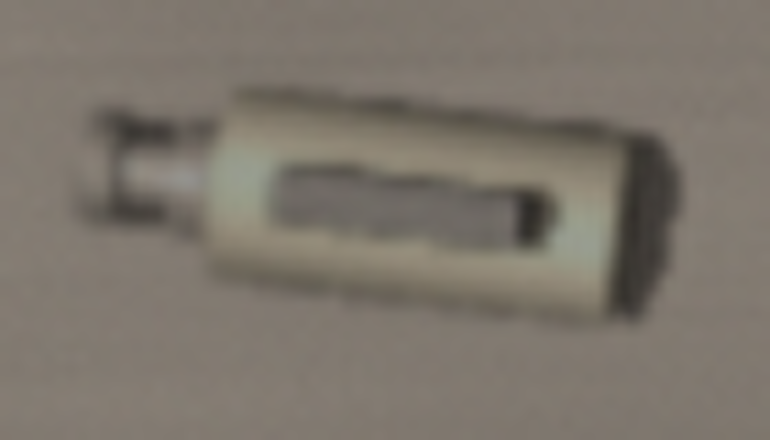

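View pics/s3.png

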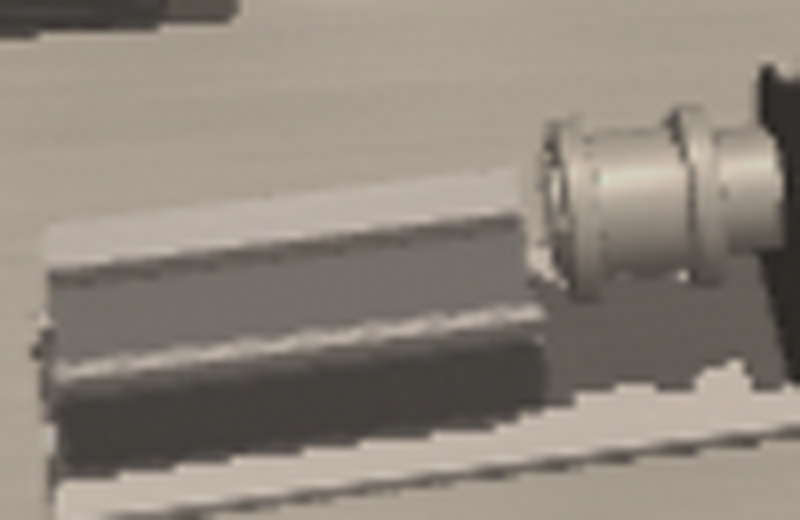

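View pics/s4.png

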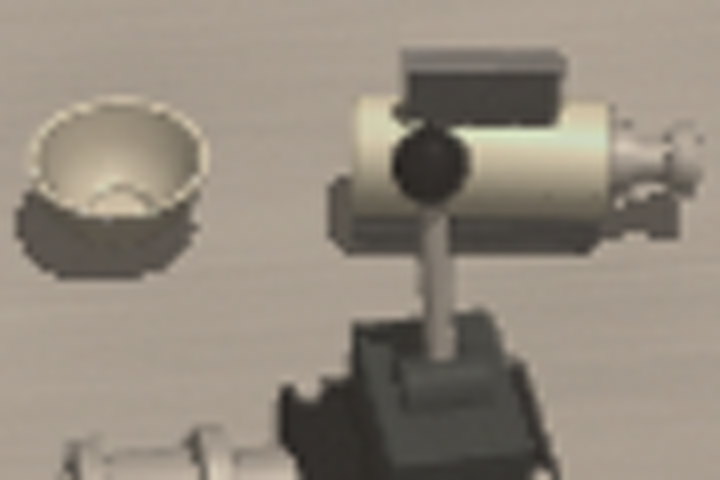

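Run:
```python
from h import *
np.set_printoptions(precision=4,suppress=True)
t=r.snapshot("top");s=r.snapshot("scene")
T=lambda u,v,x0,y0,f:((u+.5)/f-.5+x0,(v+.5)/f-.5+y0)
t3=lambda u,v:T(u,v,295,210,8); t4=lambda u,v:T(u,v,228,305,11); t1=lambda u,v:T(u,v,225,205,4.4)
s3=lambda u,v:T(u,v,240,235,8); s4=lambda u,v:T(u,v,300,195,8)
lip={k:plane(t,t3(*p),.065) for k,p in dict(ff=(300,95),fr=(770,55),nf=(320,308),nr=(790,272)).items()}
print(lip)
ls={k:plane(s,s3(*p),.065) for k,p in dict(ff=(545,318),fr=(55,385),nf=(517,170),nr=(48,230)).items()}
print("scene",ls)
print("baseline dir",plane(t,t1(205,250),.005),plane(t,t1(748,203),.005))
print("neck",[plane(t,t3(*p),.075) for p in[(150,140),(240,135),(150,285),(245,270)]])
print("tube",[plane(t,t3(*p),.075) for p in[(60,160),(60,272)]])
print("flange",[plane(t,t3(*p),.107) for p in[(110,200),(138,200),(245,200),(272,200)]])
print("cart fin",plane(t,t4(397,207),.08),"ends",plane(t,t4(272,196),.08),plane(t,t4(518,218),.08))
print("body ends",plane(t,t4(222,183),.03),plane(t,t4(619,226),.03),"tip",plane(t,t4(85,167),.03))
print("scene fin",plane(s,s4(482,60),.08),[plane(s,s4(*p),.08) for p in[(400,50),(565,52),(400,70),(562,74)]])
print("ball",two(t,t1(237,165),s,s4(430,165)))
```

```text
{'ff': array([ 0.6575, -0.0048,  0.065 ]), 'fr': array([ 0.6701, -0.1648,  0.065 ]), 'nf': array([ 0.5844, -0.0108,  0.065 ]), 'nr': array([ 0.5953, -0.1692,  0.065 ])}
scene {'ff': array([ 0.6588, -0.0016,  0.065 ]), 'fr': array([ 0.6742, -0.1649,  0.065 ]), 'nf': array([ 0.5883, -0.0069,  0.065 ]), 'nr': array([ 0.6027, -0.169 ,  0.065 ])}
baseline dir [0.5572 0.1665 0.005 ] [ 0.5844 -0.181   0.005 ]
neck [array([0.6404, 0.0458, 0.075 ]), array([0.6419, 0.0156, 0.075 ]), array([0.5911, 0.046 , 0.075 ]), array([0.5959, 0.0143, 0.075 ])]
tube [array([0.6339, 0.076 , 0.075 ]), array([0.5958, 0.076 , 0.075 ])]
flange [array([0.6142, 0.058 , 0.107 ]), array([0.6141, 0.0489, 0.107 ]), array([0.6138, 0.014 , 0.107 ]), array([0.6137, 0.0052, 0.107 ])]
cart fin [0.3861 0.1756 0.08  ] ends [0.3888 0.2053 0.08  ] [0.3834 0.147  0.08  ]
body ends [0.3916 0.2257 0.03  ] [0.3808 0.1278 0.03  ] tip [0.3956 0.2597 0.03  ]
scene fin [0.3881 0.1755 0.08  ] [array([0.3792, 0.1451, 0.08  ]), array([0.3863, 0.2078, 0.08  ]), array([0.3911, 0.1437, 0.08  ]), array([0.3992, 0.2047, 0.08  ])]
ball (array([0.58  , 0.1267, 0.1965]), np.float64(0.0008607099228684121))
```

Estimates:
- **Coupler:** mouth about (0.621, 0.002), with the axis 4.6° off +y towards −x.
- **Grooved cartridge:** about (0.387, 0.176), with the nose 6.3° off +y towards +x.
- **Lever ball:** about (0.580, 0.127, 0.197).

First move is the sleeve, going over high.

```bash
cat >> h.py <<'E'
np.set_printoptions(precision=4,suppress=True)
def go(x,y,z,th):
    """shift/turn in tool frame to TCP world pos with tool y at th degrees in world"""
    s=r.sense(); w,a,b,c=s["eef_rot"]; q=R.from_quat([a,b,c,w])
    M=q.as_matrix(); th0=np.degrees(np.arctan2(M[1,1],M[0,1]))
    d=M.T@(np.array([x,y,z])-s["eef_pos"])
    turn=-((th-th0+90)%180-90)
    print("now",s["eef_pos"],"th0 %.2f"%th0,"-> shift",d,"turn %.1f"%turn,"F",s["force"],"open %.4f"%s["opening"])
E
python3 -c "
from h import *
go(.619,.033,.29,4.6)"
```

```text
now [0.2674 0.6738 0.1974] th0 68.36 -> shift [-0.5632 -0.466  -0.0924] turn 63.8 F [-0.3033 -0.32    0.5516] open 0.0931
```

Request:
move_arm([
  [0, 0, -0.05, 0, 0.093],
  [0, 0, -0.09, 0, 0.093],
])

```text
time_s: 0.65
eef_pos: [0.2675, 0.674, 0.2889]
eef_rot: [0.0, 0.188, 0.982, 0.0]
force: [-0.1, 1.4, 0.5]
opening: 0.0928
```

```bash
python3 -c "
from h import *
go(.619,.033,.29,4.6)"
```

```text
now [0.2675 0.674  0.2889] th0 68.36 -> shift [-0.5631 -0.4661 -0.0011] turn 63.8 F [-0.1383  1.4119  0.4912] open 0.0928
```

Request:
move_arm([
  [-0.05, -0.04, 0, 6, 0.093],
  [-0.1, -0.083, 0, 12, 0.093],
  [-0.15, -0.124, 0, 18, 0.093],
  [-0.2, -0.166, 0, 24, 0.093],
  [-0.25, -0.207, 0, 30, 0.093],
])

```text
time_s: 1.27
eef_pos: [0.4184, 0.398, 0.2879]
eef_rot: [0.0, 0.437, 0.899, 0.0]
force: [1.2, 0.1, -0.0]
opening: 0.0934
```

```bash
python3 -c "
from h import *
go(.619,.033,.29,4.6)"
```

```text
now [0.4184 0.398  0.2879] th0 38.16 -> shift [-0.411  -0.0677 -0.0023] turn 33.6 F [ 1.2428  0.1214 -0.001 ] open 0.0934
```

Request:
move_arm([
  [-0.06, -0.01, 0, 6, 0.093],
  [-0.12, -0.02, 0, 12, 0.093],
  [-0.18, -0.03, 0, 18, 0.093],
  [-0.24, -0.04, 0, 24, 0.093],
  [-0.3, -0.05, 0, 30, 0.093],
])

```text
time_s: 1.9
eef_pos: [0.5653, 0.1319, 0.2879]
eef_rot: [0.0, 0.655, 0.756, 0.0]
force: [0.2, 0.5, 0.0]
opening: 0.0928
```

```bash
python3 -c "
from h import *
go(.619,.033,.20,4.6)"
```

```text
now [0.5653 0.1319 0.2879] th0 8.18 -> shift [-0.1056  0.039   0.0879] turn 3.6 F [0.1549 0.4667 0.0176] open 0.0928
```

Request:
move_arm([
  [-0.055, 0.02, 0, 2, 0.093],
  [-0.105, 0.039, 0, 3.6, 0.093],
  [-0.105, 0.039, 0.04, 3.6, 0.093],
  [-0.105, 0.039, 0.04, 3.6, 0.093],
])

```text
time_s: 2.4
eef_pos: [0.6168, 0.0351, 0.2454]
eef_rot: [-0.002, 0.677, 0.736, -0.002]
force: [-0.4, 0.2, 0.2]
opening: 0.0928
```

```bash
python3 -c "
from h import *
go(.619,.033,.056,4.6)
s=r.snapshot('top');crop(s,'t5.png',240,190,160,100,5)
s=r.snapshot('scene');crop(s,'s5.png',220,150,160,120,5)"
```

```text
now [0.6168 0.0351 0.2454] th0 4.71 -> shift [-0.0022  0.003   0.1894] turn 0.1 F [-0.3867  0.2423  0.1964] open 0.0928
```

View pics/s5.png

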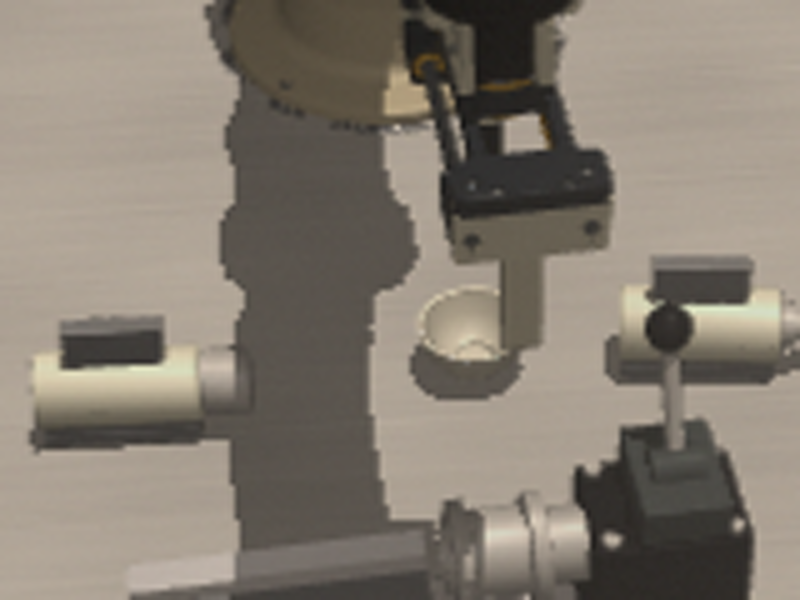

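The open gripper is level above the sleeve, clear of the lever and straddling correctly. Going down.

Request:
move_arm([
  [-0.002, 0.003, 0.06, 0, 0.093],
  [-0.002, 0.003, 0.11, 0, 0.093],
  [-0.002, 0.003, 0.11, 0, 0.093],
])

```text
time_s: 2.88
eef_pos: [0.6201, 0.0347, 0.1361]
eef_rot: [-0.002, 0.677, 0.736, -0.002]
force: [-0.2, 0.5, 1.1]
opening: 0.0928
```

```bash
python3 -c "
from h import *
go(.619,.033,.058,4.6)
s=r.snapshot('top');crop(s,'t6.png',240,190,160,100,5)
s=r.snapshot('scene');crop(s,'s6.png',240,170,150,120,5)"
```

```text
now [0.6201 0.0347 0.1361] th0 4.85 -> shift [-0.0016 -0.0009  0.0781] turn 0.3 F [-0.2226  0.5396  1.083 ] open 0.0928
```

View pics/s6.png

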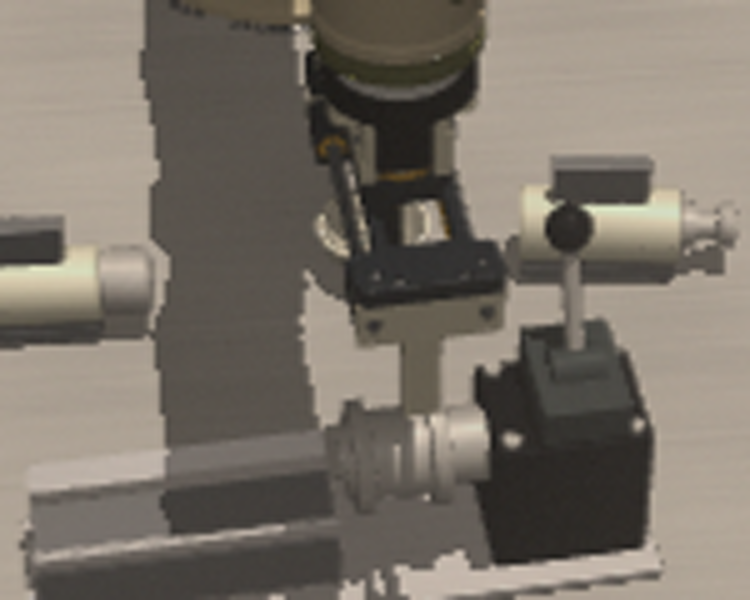

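View pics/t6.png

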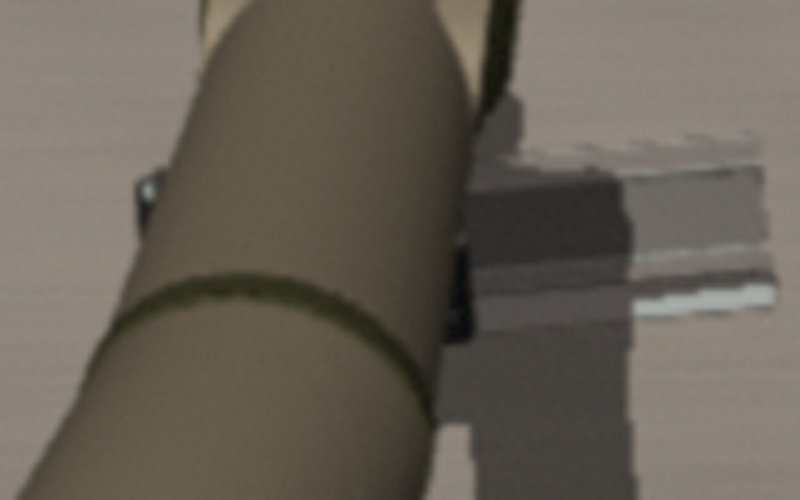

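Request:
move_arm([
  [-0.001, -0.001, 0.04, 0.3, 0.093],
  [-0.001, -0.001, 0.078, 0.3, 0.093],
  [-0.001, -0.001, 0.078, 0.3, 0.093],
])

```text
time_s: 3.35
eef_pos: [0.6209, 0.0329, 0.0602]
eef_rot: [-0.0, 0.679, 0.734, -0.0]
force: [-0.1, -0.3, 0.3]
opening: 0.0928
```

```bash
python3 -c "
from h import *
go(.619,.033,.058,4.6)
s=r.snapshot('scene');crop(s,'s7.png',260,200,120,90,6.5)"
```

```text
now [0.6209 0.0329 0.0602] th0 4.48 -> shift [ 0.0002 -0.0019  0.0022] turn -0.1 F [-0.0973 -0.3353  0.2755] open 0.0928
```

View pics/s7.png

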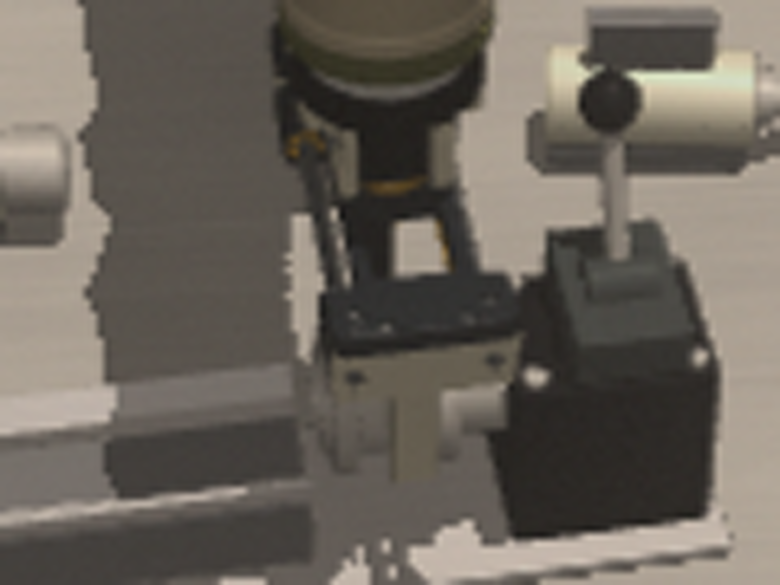

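The far finger at (415,440) sits between the flanges. Closing on the neck.

Request:
move_arm([
  [0, -0.002, 0, 0, 0.07],
  [0, -0.002, 0, 0, 0.056],
  [0, -0.002, 0, 0, 0.045],
  [0, -0.002, 0, 0, 0.045],
  [0, -0.002, 0, 0, 0.045],
])

```text
time_s: 4.03
eef_pos: [0.6172, 0.0323, 0.0594]
eef_rot: [-0.001, 0.679, 0.734, -0.001]
force: [-7.2, 0.4, 5.1]
opening: 0.0483
```

```bash
python3 -c "
from h import *
go(.619,.033,.058,4.6);print(r.sense()['wrist_torque'])"
```

```text
now [0.6172 0.0323 0.0594] th0 4.46 -> shift [0.0005 0.0018 0.0014] turn -0.1 F [-7.2407  0.3663  5.0603] open 0.0483
[-0.2204  1.8356  0.0023]
```

Request:
move_arm([
  [0.003, -0.002, 0, 0, 0.045],
  [0.008, -0.002, 0, 0, 0.045],
  [0.013, -0.002, 0, 0, 0.045],
  [0.016, -0.002, 0, 0, 0.045],
  [0.016, -0.002, 0, 0, 0.045],
])

```text
time_s: 4.65
eef_pos: [0.6156, 0.0455, 0.0595]
eef_rot: [0.001, 0.68, 0.733, -0.001]
force: [0.5, -7.7, 0.4]
opening: 0.0461
```

```bash
python3 -c "
from h import *
go(.617,.048,.058,4.6)
s=r.snapshot('scene');crop(s,'s8.png',260,200,120,90,6.5)"
```

```text
now [0.6156 0.0455 0.0595] th0 4.36 -> shift [0.0024 0.0016 0.0015] turn -0.2 F [ 0.4545 -7.6613  0.3975] open 0.0461
```

View pics/s8.png

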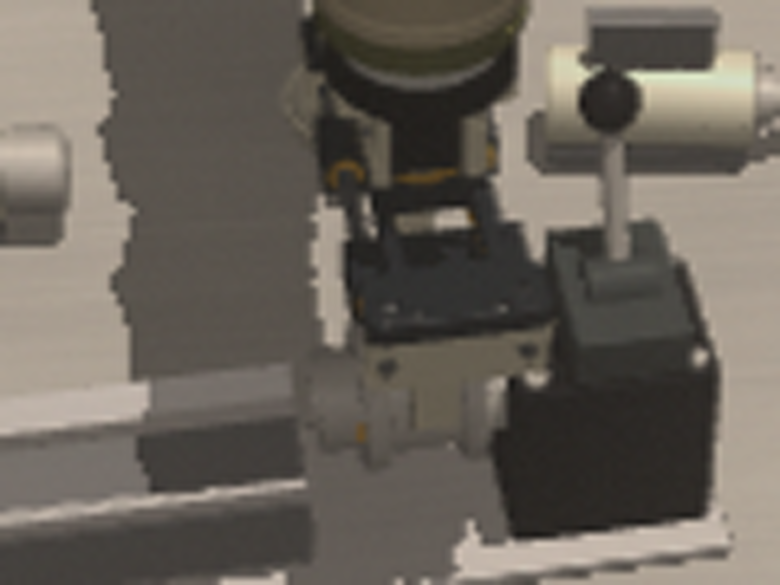

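Request:
move_arm([
  [0.002, 0, 0, 0, 0.045],
  [0.004, 0, 0, 0, 0.045],
  [0.006, 0, 0, 0, 0.045],
  [0.006, 0, 0, 0, 0.045],
])

```text
time_s: 5.2
eef_pos: [0.6153, 0.0485, 0.0595]
eef_rot: [0.002, 0.68, 0.733, -0.002]
force: [1.3, -15.9, -0.8]
opening: 0.0466
```

```bash
python3 -c "
from h import *
go(.617,.048,.058,4.6)"
```

```text
now [0.6153 0.0485 0.0595] th0 4.25 -> shift [-0.0006  0.0017  0.0015] turn -0.4 F [  1.2534 -15.8737  -0.8248] open 0.0466
```

At the stop: 16 mm of travel and 16 N. Releasing.

Request:
move_arm([
  [0, 0, 0, 0, 0.093],
  [-0.003, 0, 0, 0, 0.093],
  [-0.003, 0, 0, 0, 0.093],
  [-0.003, 0, 0, 0, 0.093],
  [-0.003, 0, 0, 0, 0.093],
])

```text
time_s: 5.82
eef_pos: [0.615, 0.0517, 0.0595]
eef_rot: [-0.0, 0.679, 0.734, 0.0]
force: [-0.5, 0.1, -0.1]
opening: 0.0906
```

```bash
python3 -c "
from h import *
go(.617,.046,.26,4.6)"
```

```text
now [0.615  0.0517 0.0595] th0 4.49 -> shift [-0.0058  0.0015 -0.2005] turn -0.1 F [-0.5021  0.0918 -0.1324] open 0.0906
```

Request:
move_arm([
  [-0.006, 0.001, -0.06, 0, 0.093],
  [-0.006, 0.001, -0.12, 0, 0.093],
  [-0.006, 0.001, -0.18, 0, 0.093],
  [-0.006, 0.001, -0.21, 0, 0.093],
])

```text
time_s: 6.32
eef_pos: [0.6174, 0.0454, 0.2731]
eef_rot: [0.001, 0.679, 0.734, 0.002]
force: [0.0, 0.5, -0.4]
opening: 0.0931
```

```bash
python3 -c "
from h import *
go(.387,.1757,.27,-6.3)
s=r.snapshot('scene');crop(s,'s9.png',240,190,150,110,5)"
```

```text
now [0.6174 0.0454 0.2731] th0 4.47 -> shift [ 0.1478 -0.2196  0.0023] turn 10.8 F [ 0.0129  0.491  -0.3938] open 0.0931
```

View pics/s9.png

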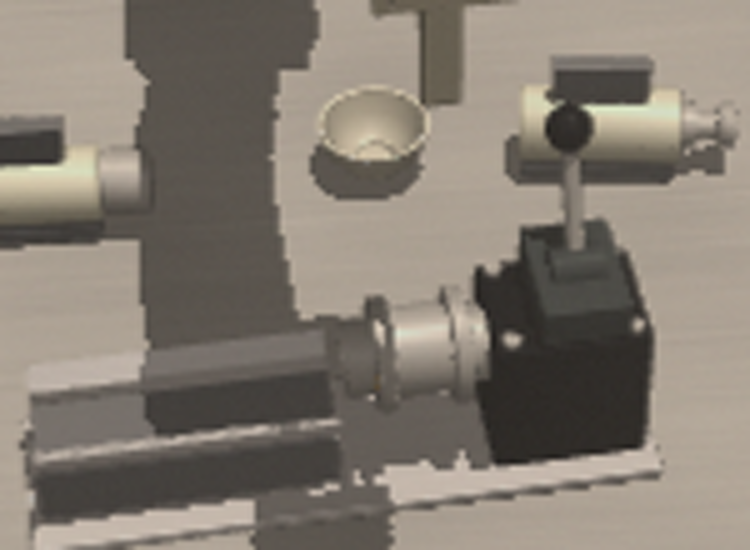

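The sleeve stays back, with bare tube visible ahead of its front flange at about (350,370). Going to the cartridge fin.

Request:
move_arm([
  [0.03, -0.044, 0, 2.2, 0.093],
  [0.06, -0.088, 0, 4.4, 0.093],
  [0.09, -0.132, 0, 6.6, 0.093],
  [0.12, -0.176, 0, 8.8, 0.093],
  [0.148, -0.22, 0, 10.8, 0.093],
])

```text
time_s: 7.0
eef_pos: [0.3839, 0.1766, 0.2693]
eef_rot: [-0.0, 0.745, 0.667, 0.0]
force: [0.0, 1.3, 0.9]
opening: 0.0932
```

```bash
python3 -c "
from h import *
go(.387,.1757,.13,-6.3)"
```

```text
now [0.3839 0.1766 0.2693] th0 -6.38 -> shift [-0.0006  0.0032  0.1393] turn -0.1 F [0.0394 1.2637 0.8556] open 0.0932
```

Request:
move_arm([
  [0, 0.003, 0.05, 0, 0.06],
  [0, 0.003, 0.1, 0, 0.06],
  [0, 0.003, 0.14, 0, 0.06],
  [0, 0.003, 0.14, 0, 0.06],
])

```text
time_s: 7.5
eef_pos: [0.3872, 0.1745, 0.1278]
eef_rot: [-0.0, 0.745, 0.667, -0.003]
force: [-0.0, 0.3, 0.5]
opening: 0.0608
```

```bash
python3 -c "
from h import *
go(.387,.1757,.058,-6.3)
s=r.snapshot('scene');crop(s,'s10.png',300,150,110,90,7)"
```

```text
now [0.3872 0.1745 0.1278] th0 -6.36 -> shift [ 0.0014 -0.0001  0.0698] turn -0.1 F [-0.0293  0.268   0.5205] open 0.0608
```

View pics/s10.png

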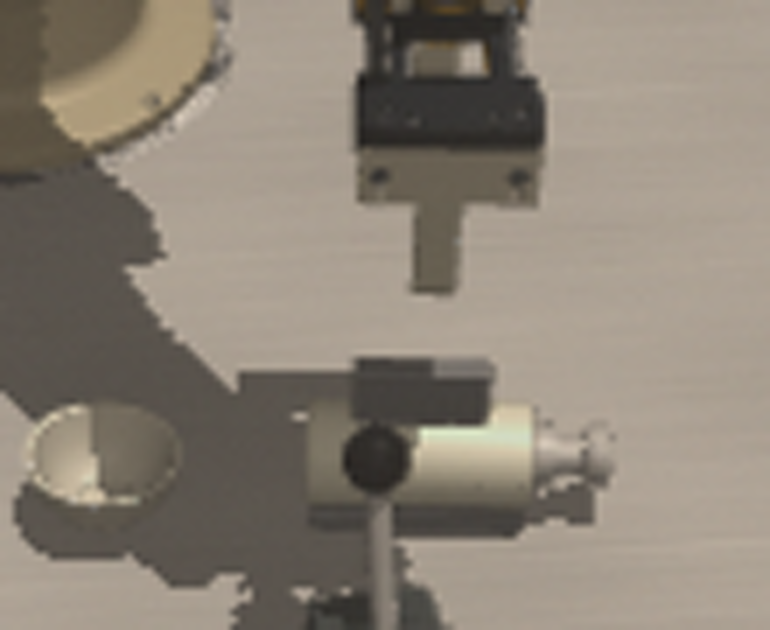

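Request:
move_arm([
  [0.001, 0, 0.03, 0, 0.06],
  [0.001, 0, 0.055, 0, 0.06],
  [0.001, 0, 0.069, 0, 0.06],
  [0.001, 0, 0.069, 0, 0.06],
])

```text
time_s: 8.05
eef_pos: [0.3895, 0.1768, 0.0614]
eef_rot: [-0.0, 0.745, 0.667, 0.001]
force: [-0.1, 0.1, 0.3]
opening: 0.06
```

```bash
python3 -c "
from h import *
go(.387,.1757,.058,-6.3)
s=r.snapshot('scene');crop(s,'s11.png',300,150,110,90,7)"
```

```text
now [0.3895 0.1768 0.0614] th0 -6.36 -> shift [-0.0013 -0.0024  0.0034] turn -0.1 F [-0.0701  0.1287  0.3164] open 0.0600
```

View pics/s11.png

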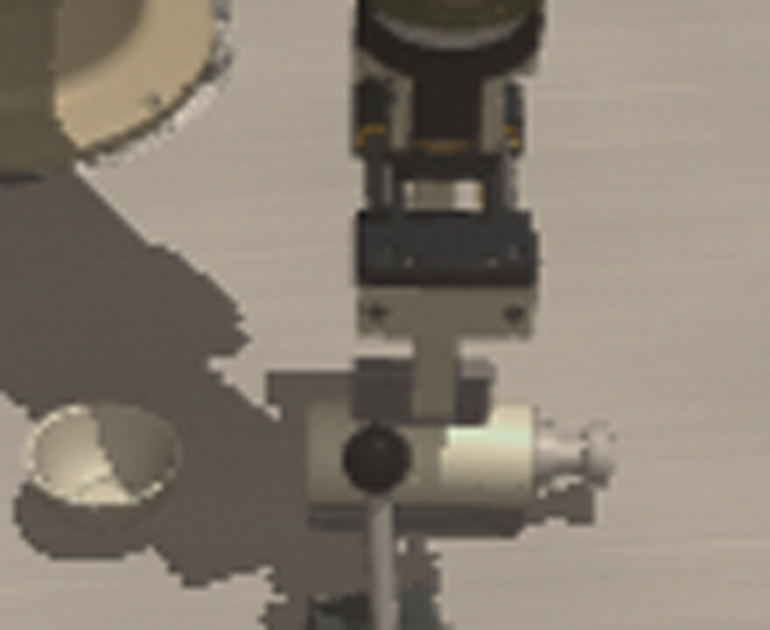

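Request:
move_arm([
  [-0.001, -0.002, 0.002, 0, 0.04],
  [-0.001, -0.002, 0.002, 0, 0.02],
  [-0.001, -0.002, 0.002, 0, 0.008],
  [-0.001, -0.002, 0.002, 0, 0.008],
  [-0.001, -0.002, 0.002, 0, 0.008],
])

```text
time_s: 8.72
eef_pos: [0.3869, 0.1756, 0.0586]
eef_rot: [0.0, 0.745, 0.667, 0.0]
force: [0.6, 0.2, 0.9]
opening: 0.0144
```

Request:
move_arm([
  [0, 0, 0, 0, 0.008],
  [0, 0, -0.01, 0, 0.008],
  [0, 0, -0.03, 0, 0.008],
  [0, 0, -0.05, 0, 0.008],
  [0, 0, -0.05, 0, 0.008],
])

```text
time_s: 9.35
eef_pos: [0.3874, 0.176, 0.1096]
eef_rot: [0.0, 0.745, 0.667, 0.001]
force: [-0.2, 0.6, -0.5]
opening: 0.008
```

```bash
python3 -c "
from h import *
go(.387,.1757,.21,-6.3)
s=r.snapshot('scene');crop(s,'s12.png',300,150,110,90,7)"
```

```text
now [0.3874 0.176  0.1096] th0 -6.33 -> shift [-0.0002 -0.0002 -0.1004] turn -0.0 F [-0.2267  0.6451 -0.5415] open 0.0080
```

View pics/s12.png

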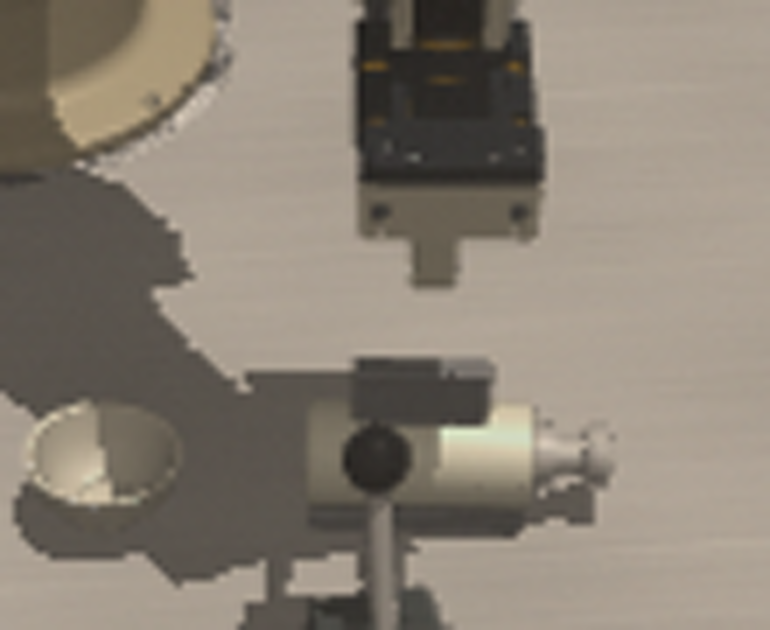

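The cartridge stayed on the counter, not visibly moved. The fingers were still closing, so the grip was weak. I'll retry with a full close command and more time.

Request:
move_arm([
  [0, 0, 0, 0, 0.06],
  [0, 0, 0, 0, 0.06],
  [0, 0, 0.03, 0, 0.06],
  [0, 0, 0.052, 0, 0.06],
  [0, 0, 0.052, 0, 0.06],
])

```text
time_s: 10.02
eef_pos: [0.386, 0.1749, 0.0552]
eef_rot: [-0.0, 0.745, 0.667, -0.002]
force: [1.0, 0.2, -0.1]
opening: 0.0533
```

Request:
move_arm([
  [0, 0, 0.001, 0, 0.03],
  [0, 0, 0.001, 0, 0.0],
  [0, 0, 0.001, 0, 0.0],
  [0, 0, 0.001, 0, 0.0],
  [0, 0, 0.001, 0, 0.0],
])

```text
time_s: 10.65
eef_pos: [0.3868, 0.1757, 0.0557]
eef_rot: [0.0, 0.745, 0.667, 0.0]
force: [-1.2, -0.5, 0.9]
opening: 0.0134
```

Request:
move_arm([
  [0, 0, 0, 0, 0.0],
  [0, 0, 0, 0, 0.0],
  [0, 0, 0, 0, 0.0],
])

```text
time_s: 11.02
eef_pos: [0.3868, 0.1757, 0.0557]
eef_rot: [-0.0, 0.745, 0.667, 0.0]
force: [-1.5, 1.3, 5.4]
opening: 0.013
```

```bash
python3 -c "
from h import *
go(.387,.1757,.21,-6.3)"
```

```text
now [0.3868 0.1757 0.0557] th0 -6.34 -> shift [ 0.0001  0.0002 -0.1543] turn -0.0 F [-1.4612  1.3307  5.3719] open 0.0130
```

Request:
move_arm([
  [0, 0, -0.01, 0, 0.0],
  [0, 0, -0.02, 0, 0.0],
  [0, 0, -0.04, 0, 0.0],
  [0, 0, -0.06, 0, 0.0],
])

```text
time_s: 11.52
eef_pos: [0.3866, 0.1754, 0.1166]
eef_rot: [0.0, 0.745, 0.667, -0.0]
force: [0.7, 0.7, -3.7]
opening: 0.0131
```

```bash
python3 -c "
from h import *
go(.387,.1757,.21,-6.3)
s=r.snapshot('scene');crop(s,'s13.png',300,150,110,90,7)"
```

```text
now [0.3866 0.1754 0.1166] th0 -6.35 -> shift [ 0.0003  0.0003 -0.0934] turn -0.1 F [ 0.7381  0.6591 -3.7138] open 0.0131
```

View pics/s13.png

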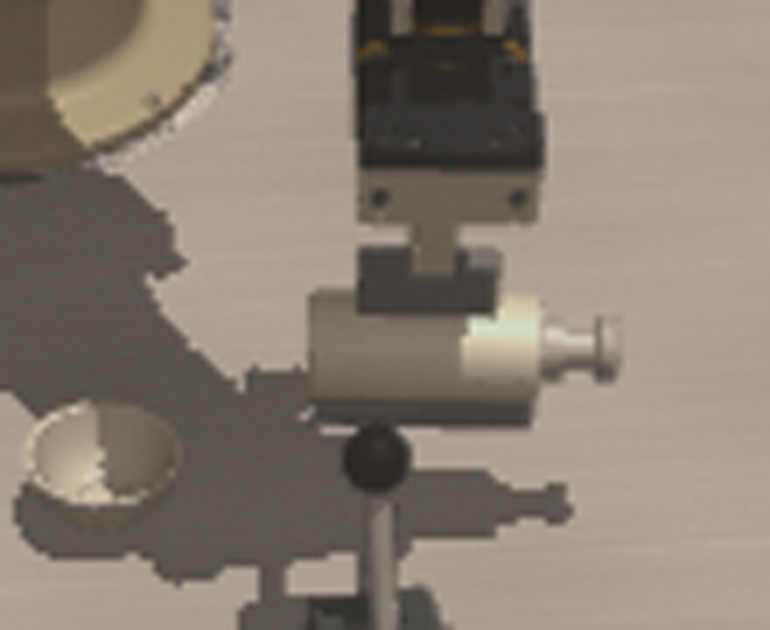

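The cartridge is held level, with the fin between the pads. Lifting higher and carrying it over the bed.

Request:
move_arm([
  [0, 0, -0.05, 0, 0.0],
  [0, 0, -0.1, 0, 0.0],
  [0, 0, -0.15, 0, 0.0],
  [0, 0, -0.15, 0, 0.0],
])

```text
time_s: 12.08
eef_pos: [0.3881, 0.1764, 0.2683]
eef_rot: [-0.0, 0.745, 0.667, 0.003]
force: [0.0, 0.4, -3.7]
opening: 0.0131
```

```bash
python3 -c "
from h import *
go(.628,-.097,.27,4.6)"
```

```text
now [0.3881 0.1764 0.2683] th0 -6.32 -> shift [-0.2454  0.2685 -0.0019] turn -10.9 F [ 0.0093  0.3795 -3.7189] open 0.0131
```

Request:
move_arm([
  [-0.035, 0.038, 0, -2, 0.0],
  [-0.075, 0.082, 0, -4, 0.0],
  [-0.115, 0.126, 0, -6, 0.0],
  [-0.155, 0.17, 0, -8, 0.0],
  [-0.195, 0.214, 0, -10, 0.0],
])

```text
time_s: 12.7
eef_pos: [0.5782, -0.0431, 0.2633]
eef_rot: [-0.001, 0.684, 0.73, -0.001]
force: [0.0, 1.5, -2.9]
opening: 0.0133
```

```bash
python3 -c "
from h import *
go(.628,-.097,.20,4.6)"
```

```text
now [ 0.5782 -0.0431  0.2633] th0 3.75 -> shift [-0.0571  0.0464  0.0632] turn -0.9 F [ 0.0027  1.5085 -2.8981] open 0.0133
```

Request:
move_arm([
  [-0.03, 0.025, 0, -0.9, 0.0],
  [-0.052, 0.044, 0, -0.9, 0.0],
  [-0.052, 0.044, 0.03, -0.9, 0.0],
  [-0.052, 0.044, 0.06, -0.9, 0.0],
  [-0.052, 0.044, 0.06, -0.9, 0.0],
])

```text
time_s: 13.32
eef_pos: [0.6227, -0.0906, 0.2017]
eef_rot: [-0.003, 0.679, 0.735, -0.002]
force: [-0.3, -0.2, -3.2]
opening: 0.0133
```

```bash
python3 -c "
from h import *
go(.628,-.097,.15,4.6)
s=r.snapshot('scene');crop(s,'s14.png',230,160,150,120,5.3)
s=r.snapshot('top');crop(s,'t14.png',240,190,170,80,4.7)"
```

```text
now [ 0.6227 -0.0906  0.2017] th0 4.54 -> shift [-0.0069  0.0051  0.0516] turn -0.1 F [-0.2598 -0.2223 -3.202 ] open 0.0133
```

View pics/s14.png

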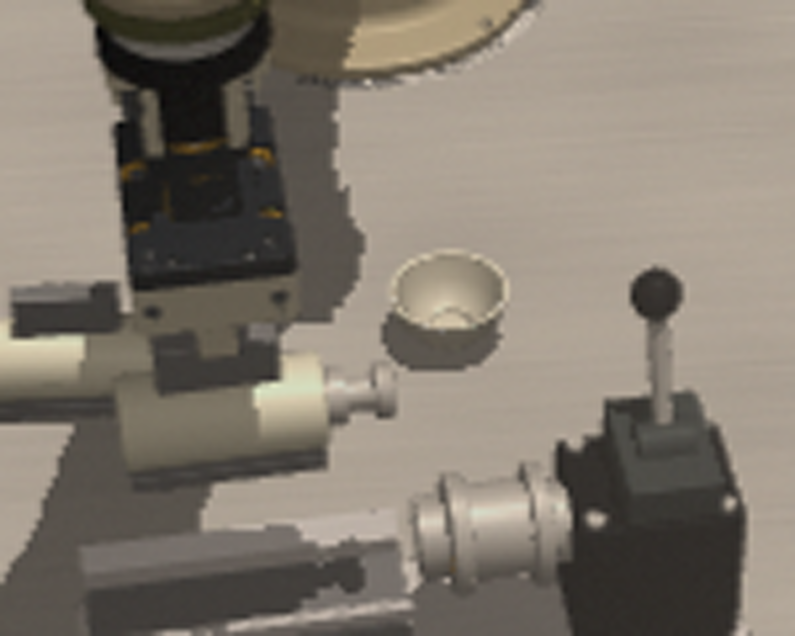

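View pics/t14.png

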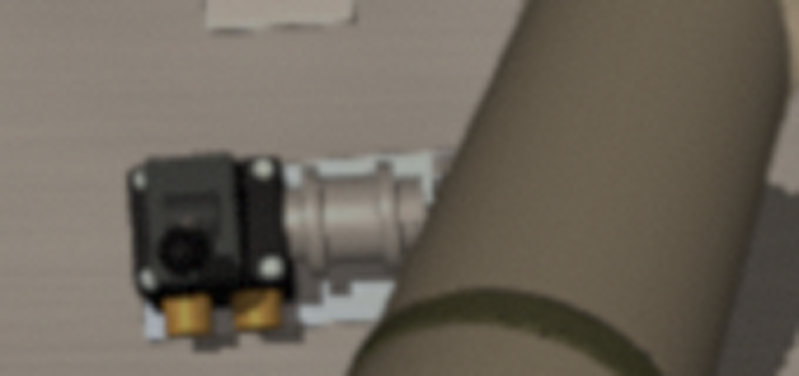

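Request:
move_arm([
  [-0.007, 0.005, 0.02, 0, 0.0],
  [-0.007, 0.005, 0.04, 0, 0.0],
  [-0.007, 0.005, 0.06, 0, 0.0],
  [-0.007, 0.005, 0.06, 0, 0.0],
])

```text
time_s: 13.92
eef_pos: [0.6301, -0.0977, 0.1441]
eef_rot: [-0.001, 0.678, 0.735, -0.001]
force: [0.4, -0.2, -2.9]
opening: 0.0132
```

```bash
python3 -c "
from h import *
go(.628,-.097,.102,4.6)
s=r.snapshot('scene');crop(s,'s15.png',230,190,110,110,7)"
```

```text
now [ 0.6301 -0.0977  0.1441] th0 4.55 -> shift [ 0.0009 -0.002   0.0421] turn -0.1 F [ 0.3828 -0.185  -2.9114] open 0.0132
```

View pics/s15.png

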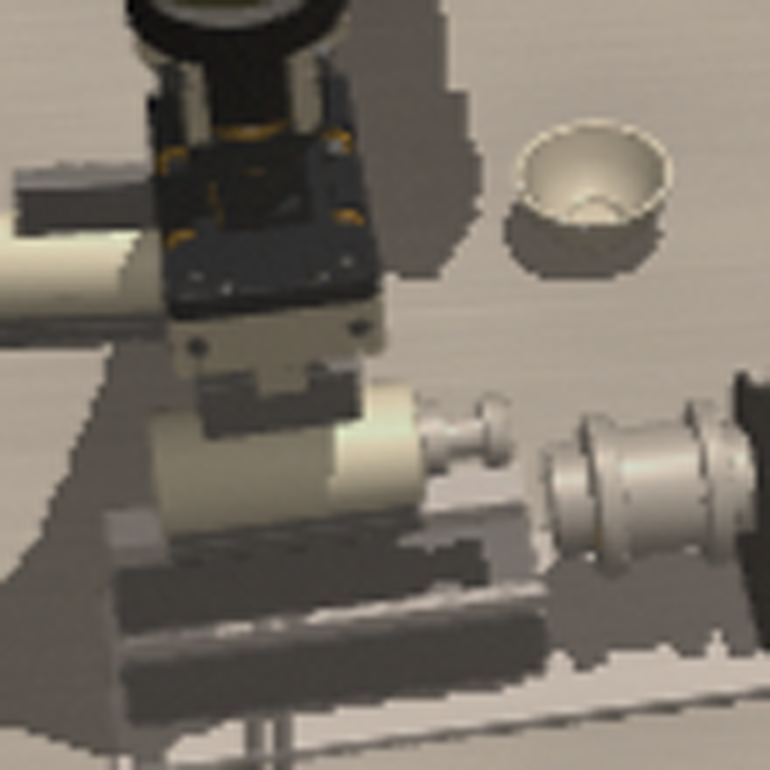

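```bash
python3 -c "
from h import *
s=r.snapshot('scene')
T=lambda u,v:((u+.5)/7-.5+230,(v+.5)/7-.5+190)
print('tip',plane(s,T(508,433),.1184)); a=np.array([-.0802,.9968]); print(r.sense()['eef_pos'][:2]+.084*a)
print('mouth',plane(s,T(553,497),.075))"
```

```text
tip [ 0.6242 -0.0128  0.1184]
[ 0.6244 -0.0142]
mouth [0.6175 0.0037 0.075 ]
```

Request:
move_arm([
  [0.001, -0.002, 0.01, 0, 0.0],
  [0.001, -0.002, 0.02, 0, 0.0],
  [0.001, -0.002, 0.025, 0, 0.0],
  [0.001, -0.002, 0.025, 0, 0.0],
])

```text
time_s: 14.52
eef_pos: [0.6284, -0.0966, 0.12]
eef_rot: [-0.0, 0.678, 0.735, -0.0]
force: [0.4, 0.4, -3.3]
opening: 0.0129
```

```bash
python3 -c "
from h import *
go(.628,-.097,.102,4.6)
s=r.snapshot('scene');crop(s,'s16.png',230,190,110,110,7)"
```

```text
now [ 0.6284 -0.0966  0.12  ] th0 4.56 -> shift [-0.0003 -0.0004  0.018 ] turn -0.0 F [ 0.3834  0.3865 -3.3319] open 0.0129
```

View pics/s16.png

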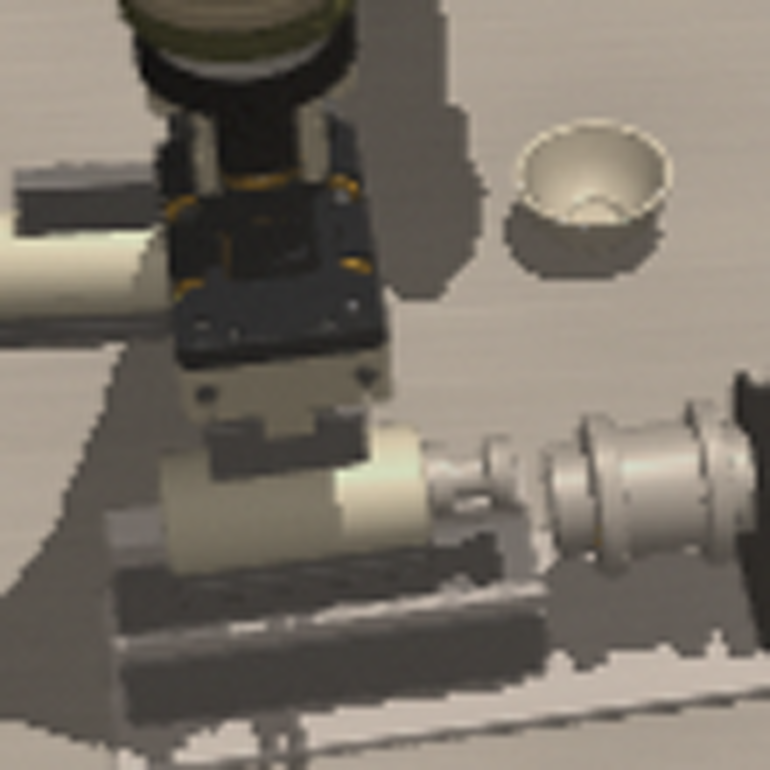

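Nose tip at about (515,475) and mouth at about (548,495), roughly 10–14 mm apart and in line. Lowering into the bed in small steps.

Request:
move_arm([
  [-0.003, 0, 0.006, 0, 0.0],
  [-0.003, 0, 0.012, 0, 0.0],
  [-0.003, 0, 0.016, 0, 0.0],
  [-0.003, 0, 0.016, 0, 0.0],
])

```text
time_s: 15.08
eef_pos: [0.6286, -0.0997, 0.1041]
eef_rot: [-0.0, 0.678, 0.735, -0.0]
force: [-0.2, 0.3, -3.5]
opening: 0.013
```

```bash
python3 -c "
from h import *
go(.628,-.097,.102,4.6);print(r.sense()['wrist_torque'])
s=r.snapshot('scene');crop(s,'s17.png',230,190,110,110,7)"
```

```text
now [ 0.6286 -0.0997  0.1041] th0 4.55 -> shift [ 0.0027 -0.0004  0.0021] turn -0.0 F [-0.2202  0.3098 -3.5233] open 0.0130
[-0.1102  0.0049 -0.0441]
```

View pics/s17.png

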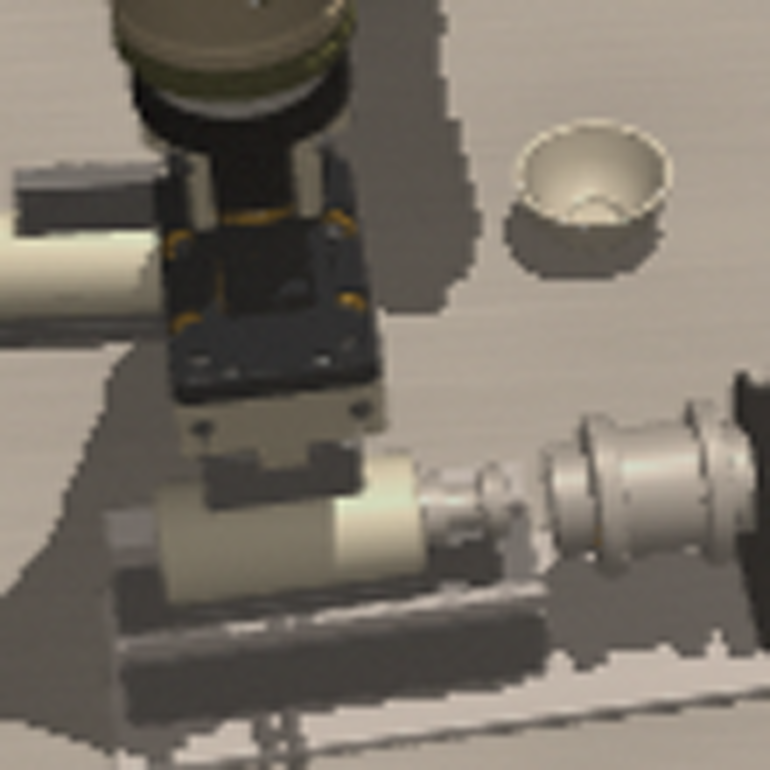

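No contact while already between the walls, so the lateral fit is good. Touching down.

Request:
move_arm([
  [0, 0, 0.001, 0, 0.0],
  [0, 0, 0.002, 0, 0.0],
  [0, 0, 0.003, 0, 0.0],
  [0, 0, 0.004, 0, 0.0],
])

```text
time_s: 15.62
eef_pos: [0.629, -0.0995, 0.1014]
eef_rot: [-0.0, 0.678, 0.735, 0.0]
force: [-3.7, 2.4, 13.4]
opening: 0.0132
```

```bash
python3 -c "
from h import *
go(.628,-.097,.102,4.6);print(r.sense()['wrist_torque'])"
```

```text
now [ 0.629  -0.0995  0.1014] th0 4.56 -> shift [ 0.0026 -0.0008 -0.0006] turn -0.0 F [-3.7289  2.4406 13.3789] open 0.0132
[ 0.4264  0.978  -0.0587]
```

Request:
move_arm([
  [0, -0.0005, -0.0015, 0, 0.0],
  [0.004, -0.0005, -0.0015, 0, 0.0],
  [0.008, -0.0005, -0.0015, 0, 0.0],
  [0.012, -0.0005, -0.0015, 0, 0.0],
  [0.015, -0.0005, -0.0015, 0, 0.0],
])

```text
time_s: 16.25
eef_pos: [0.6272, -0.0843, 0.1019]
eef_rot: [-0.0, 0.678, 0.735, -0.0]
force: [-0.3, 0.7, -2.7]
opening: 0.013
```

```bash
python3 -c "
from h import *
go(.628,-.097,.102,4.6);print(r.sense()['wrist_torque'])
s=r.snapshot('scene');crop(s,'s18.png',230,190,110,110,7)"
```

```text
now [ 0.6272 -0.0843  0.1019] th0 4.58 -> shift [-0.0128 -0.0002 -0.0001] turn -0.0 F [-0.3033  0.6688 -2.6828] open 0.0130
[-0.1208  0.0548  0.0426]
```

View pics/s18.png

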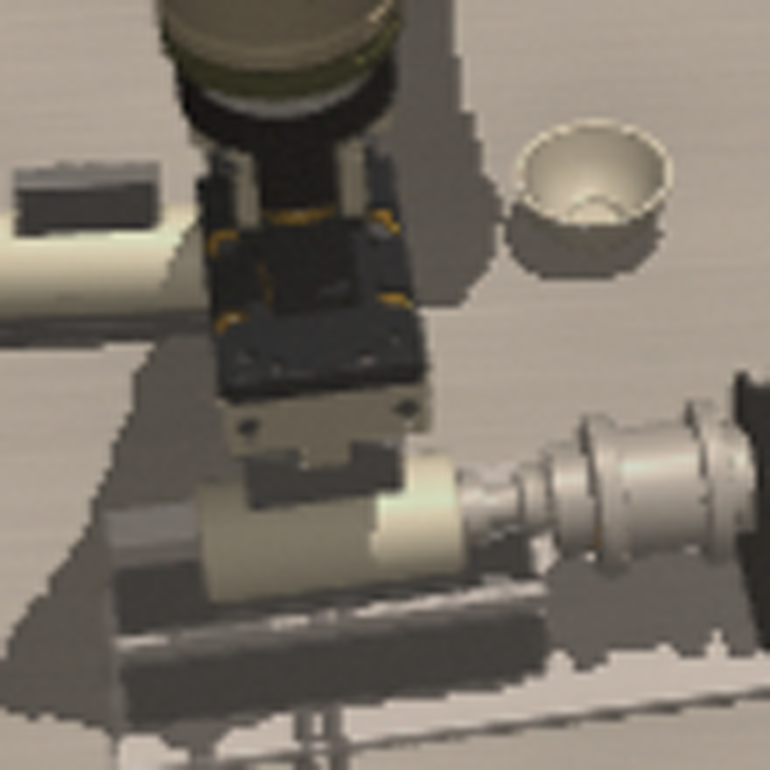

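The nose at (540,490) is concentric with the mouth and about to enter. Pushing on.

Request:
move_arm([
  [0.004, 0, 0, 0, 0.0],
  [0.008, 0, 0, 0, 0.0],
  [0.012, 0, 0, 0, 0.0],
  [0.016, 0, 0, 0, 0.0],
])

```text
time_s: 16.8
eef_pos: [0.6266, -0.0714, 0.1028]
eef_rot: [0.002, 0.679, 0.734, -0.0]
force: [-0.7, -12.9, 4.5]
opening: 0.0132
```

```bash
python3 -c "
from h import *
go(.628,-.097,.102,4.6);print(r.sense()['wrist_torque'])"
```

```text
now [ 0.6266 -0.0714  0.1028] th0 4.49 -> shift [-0.0257 -0.0006  0.0009] turn -0.1 F [ -0.7443 -12.8916   4.4836] open 0.0132
[-2.9213  0.1224  0.0325]
```

```bash
python3 -c "
from h import *
s=r.snapshot('scene');crop(s,'s19.png',260,220,90,65,8.8)
s=r.snapshot('top');crop(s,'t19.png',240,190,170,80,4.7)"
```

```text
(no output)
```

View pics/s19.png

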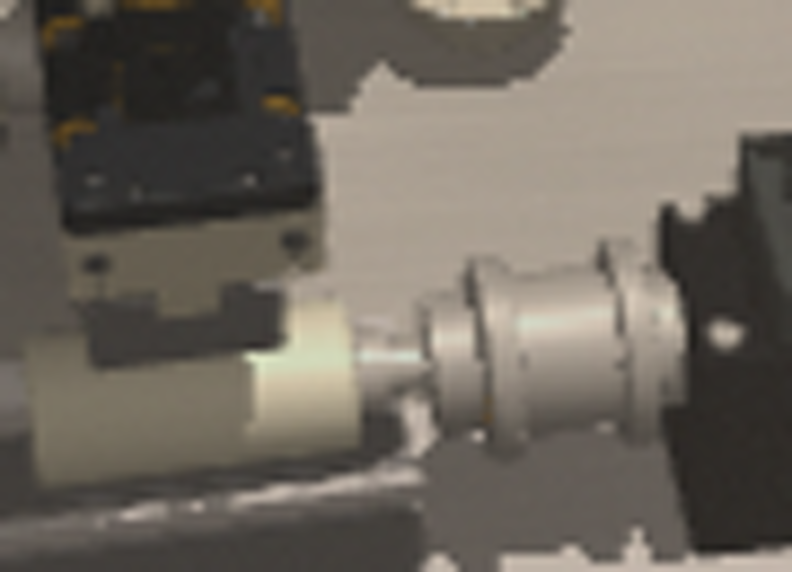

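View pics/t19.png

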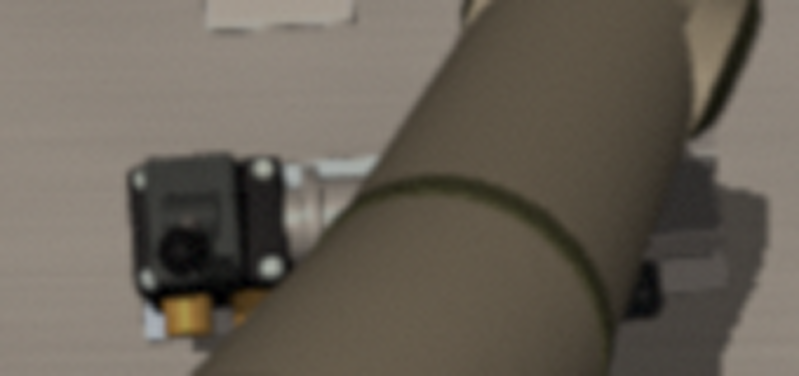

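It stopped about 13 mm in at 13 N, which is more than the light spring should give. The part is riding about 1 mm high, so I'll back off, press it onto the floor and push again.

Request:
move_arm([
  [-0.006, 0, 0, 0, 0.0],
  [-0.008, 0, 0.001, 0, 0.0],
  [-0.008, 0, 0.001, 0, 0.0],
])

```text
time_s: 17.27
eef_pos: [0.6266, -0.0765, 0.1015]
eef_rot: [-0.0, 0.678, 0.735, 0.0]
force: [-1.2, 0.8, 4.1]
opening: 0.0133
```

```bash
python3 -c "
from h import *
go(.628,-.097,.102,4.6);print(r.sense()['wrist_torque'])"
```

```text
now [ 0.6266 -0.0765  0.1015] th0 4.55 -> shift [-0.0206 -0.0002 -0.0005] turn -0.0 F [-1.2191  0.8456  4.1204] open 0.0133
[ 0.0684  0.486  -0.0478]
```

Request:
move_arm([
  [0.003, -0.001, 0.0005, 0, 0.0],
  [0.006, -0.001, 0.0005, 0, 0.0],
  [0.008, -0.001, 0.0005, 0, 0.0],
  [0.008, -0.001, 0.0005, 0, 0.0],
])

```text
time_s: 17.77
eef_pos: [0.6264, -0.0734, 0.1027]
eef_rot: [0.003, 0.679, 0.734, -0.0]
force: [-2.9, -10.4, 13.7]
opening: 0.0132
```

```bash
python3 -c "
from h import *
go(.628,-.097,.102,4.6);print(r.sense()['wrist_torque'])"
```

```text
now [ 0.6264 -0.0734  0.1027] th0 4.40 -> shift [-0.0237 -0.0002  0.0008] turn -0.2 F [ -2.8877 -10.3989  13.7461] open 0.0132
[-2.6383  0.6498 -0.0326]
```

Request:
move_arm([
  [0.003, 0, -0.0015, 0, 0.0],
  [0.006, 0, -0.0015, 0, 0.0],
  [0.008, 0, -0.0015, 0, 0.0],
  [0.008, 0, -0.0015, 0, 0.0],
])

```text
time_s: 18.27
eef_pos: [0.6255, -0.0651, 0.1029]
eef_rot: [0.003, 0.679, 0.734, -0.001]
force: [0.4, -11.1, 3.0]
opening: 0.0132
```

```bash
python3 -c "
from h import *
go(.628,-.097,.102,4.6);print(r.sense()['wrist_torque'])
s=r.snapshot('scene');crop(s,'s20.png',260,220,90,65,8.8)"
```

```text
now [ 0.6255 -0.0651  0.1029] th0 4.41 -> shift [-0.0319 -0.      0.0011] turn -0.2 F [  0.4216 -11.1325   3.01  ] open 0.0132
[-2.7668 -0.1271  0.049 ]
```

View pics/s20.png

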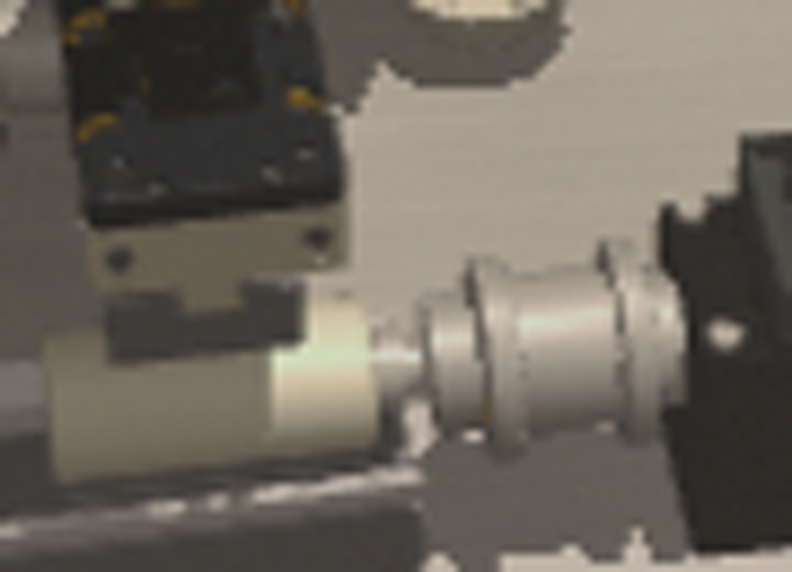

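It advanced 8 mm at a steady 11 N, so this is friction plus spring and nothing is blocking. About 15 mm is left to the shoulder, so I'll continue.

Request:
move_arm([
  [0.003, 0, -0.0005, 0, 0.0],
  [0.006, 0, -0.0005, 0, 0.0],
  [0.009, 0, -0.0005, 0, 0.0],
  [0.009, 0, -0.0005, 0, 0.0],
])

```text
time_s: 18.82
eef_pos: [0.6247, -0.055, 0.1032]
eef_rot: [0.002, 0.679, 0.734, -0.0]
force: [0.7, -8.5, 2.5]
opening: 0.0128
```

```bash
python3 -c "
from h import *
go(.628,-.097,.102,4.6);print(r.sense()['wrist_torque'])
s=r.snapshot('scene');crop(s,'s21.png',260,220,90,65,8.8)"
```

```text
now [ 0.6247 -0.055   0.1032] th0 4.45 -> shift [-0.0421 -0.      0.0014] turn -0.1 F [ 0.7231 -8.466   2.5161] open 0.0128
[-2.1397 -0.1594 -0.0463]
```

View pics/s21.png

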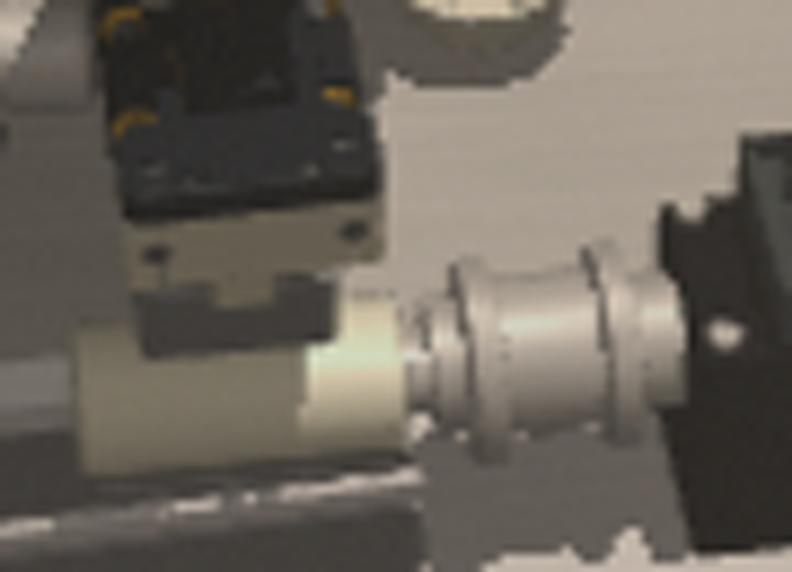

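Request:
move_arm([
  [0.0, 0, 0, 0, 0.0],
  [0.0, 0, 0, 0, 0.0],
])

```text
time_s: 19.12
eef_pos: [0.6247, -0.0551, 0.1032]
eef_rot: [0.002, 0.679, 0.734, -0.0]
force: [2.0, -8.4, 2.4]
opening: 0.0131
```

```bash
python3 -c "
from h import *
go(.628,-.097,.102,4.6);print(r.sense()['wrist_torque'])
s=r.snapshot('scene');crop(s,'s22.png',260,220,90,65,8.8)"
```

```text
now [ 0.6247 -0.0551  0.1032] th0 4.44 -> shift [-0.042   0.0001  0.0013] turn -0.2 F [ 2.0412 -8.3604  2.3696] open 0.0131
[-2.1572 -0.2252 -0.0204]
```

View pics/s22.png

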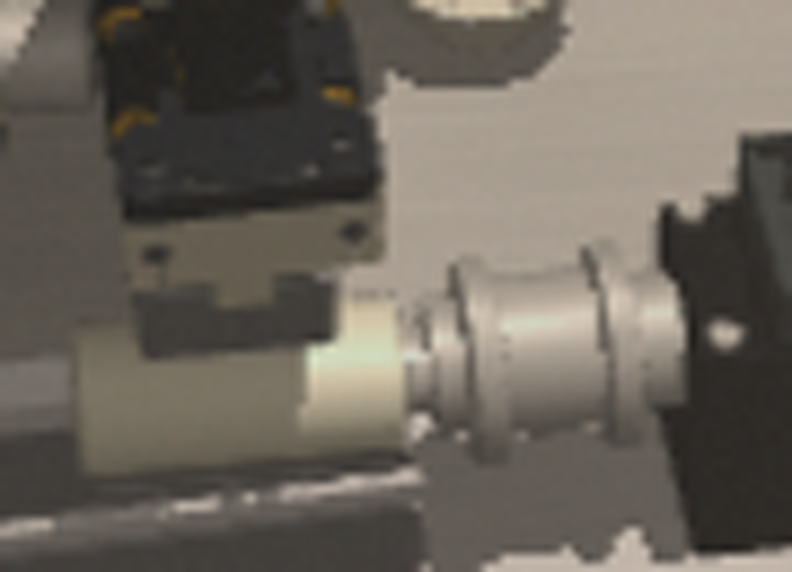

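The sleeve has tripped and sits part way forward, with its front flange at (475,350). The shoulder is about 7 mm from the mouth, so I'll keep pushing home.

Request:
move_arm([
  [0.002, 0, 0, 0, 0.0],
  [0.004, 0, 0, 0, 0.0],
  [0.006, 0, 0, 0, 0.0],
  [0.006, 0, 0, 0, 0.0],
])

```text
time_s: 19.68
eef_pos: [0.6246, -0.0512, 0.104]
eef_rot: [0.004, 0.68, 0.734, -0.001]
force: [-0.5, -14.2, 8.0]
opening: 0.0129
```

```bash
python3 -c "
from h import *
go(.628,-.097,.102,4.6);print(r.sense()['wrist_torque'])
s=r.snapshot('scene');crop(s,'s23.png',260,220,90,65,8.8)"
```

```text
now [ 0.6246 -0.0512  0.104 ] th0 4.38 -> shift [-0.0459 -0.0002  0.0023] turn -0.2 F [ -0.5233 -14.2275   7.9907] open 0.0129
[-3.3334  0.0623 -0.0066]
```

View pics/s23.png

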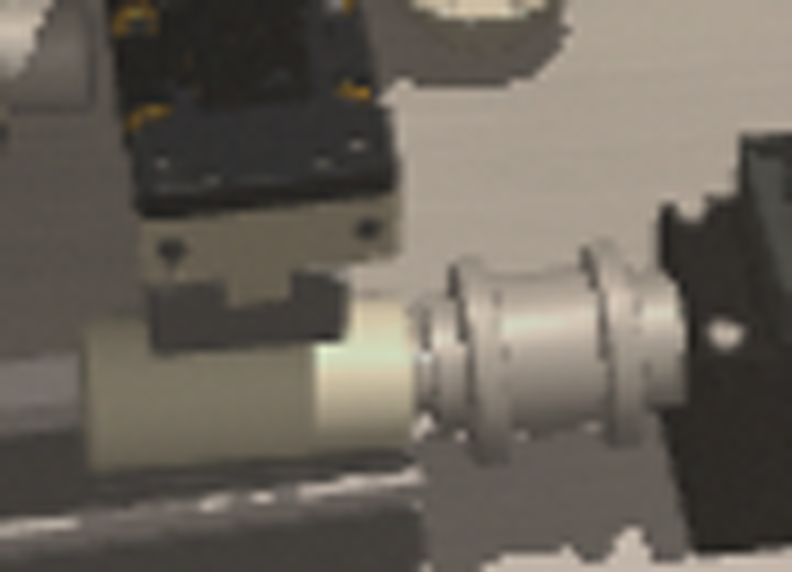

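Request:
move_arm([
  [0.002, 0, -0.001, 0, 0.0],
  [0.004, 0, -0.001, 0, 0.0],
  [0.006, 0, -0.001, 0, 0.0],
  [0.006, 0, -0.001, 0, 0.0],
])

```text
time_s: 20.23
eef_pos: [0.624, -0.0447, 0.1046]
eef_rot: [0.003, 0.68, 0.734, -0.001]
force: [0.2, -12.7, 4.7]
opening: 0.013
```

```bash
python3 -c "
from h import *
go(.628,-.097,.102,4.6);print(r.sense()['wrist_torque'])
s=r.snapshot('scene');crop(s,'s24.png',260,220,90,65,8.8)"
```

```text
now [ 0.624  -0.0447  0.1046] th0 4.38 -> shift [-0.0525  0.      0.0029] turn -0.2 F [  0.1785 -12.7428   4.6578] open 0.0130
[-3.1991 -0.0388 -0.0443]
```

View pics/s24.png

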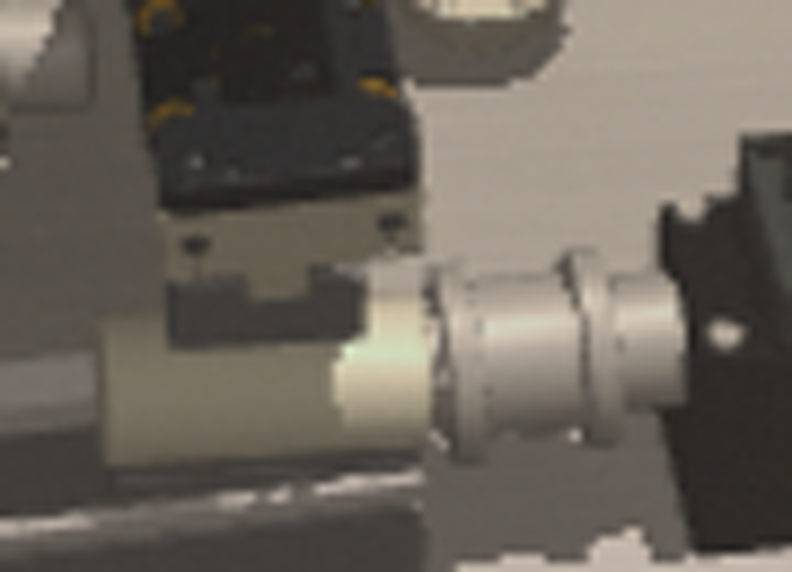

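The shoulder is at the mouth and the sleeve's front flange is back at column 309 of the full image, the same as its initial forward position. Easing off the push and releasing.

Request:
move_arm([
  [-0.004, 0, 0, 0, 0.0],
  [-0.004, 0, 0, 0, 0.03],
  [-0.004, 0, 0, 0, 0.06],
  [-0.004, 0, 0, 0, 0.06],
  [-0.004, 0, 0, 0, 0.06],
])

```text
time_s: 20.9
eef_pos: [0.6229, -0.0435, 0.1035]
eef_rot: [-0.0, 0.678, 0.735, 0.0]
force: [-0.8, -0.4, -0.3]
opening: 0.0485
```

```bash
python3 -c "
from h import *
go(.624,-.05,.30,4.6)
s=r.snapshot('scene');crop(s,'s25.png',260,220,90,65,8.8)"
```

```text
now [ 0.6229 -0.0435  0.1035] th0 4.59 -> shift [-0.0065  0.0005 -0.1965] turn -0.0 F [-0.7743 -0.4398 -0.282 ] open 0.0485
```

View pics/s25.png

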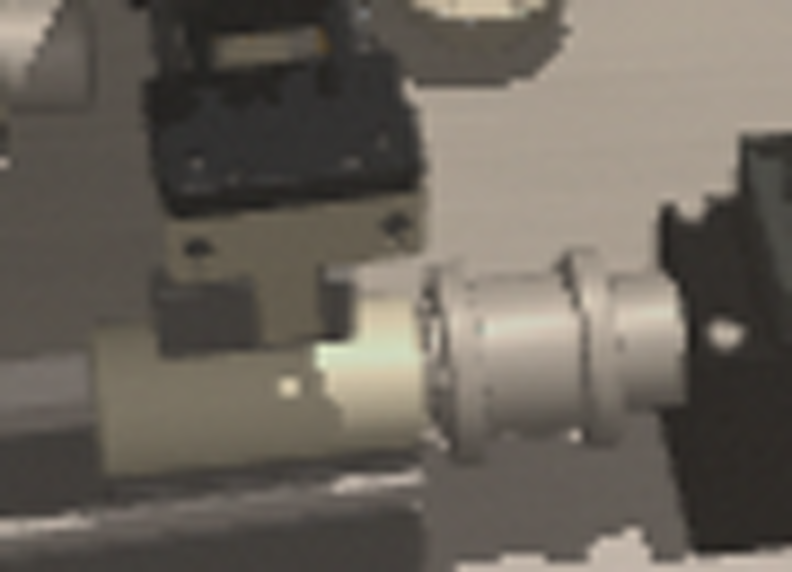

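Request:
move_arm([
  [0, 0, -0.03, 0, 0.07],
  [0, 0, -0.09, 0, 0.07],
  [0, 0, -0.15, 0, 0.07],
  [0, 0, -0.19, 0, 0.07],
  [0, 0, -0.19, 0, 0.07],
])

```text
time_s: 21.58
eef_pos: [0.6244, -0.0443, 0.2968]
eef_rot: [0.002, 0.678, 0.735, 0.002]
force: [0.7, 0.7, -1.1]
opening: 0.07
```

```bash
python3 -c "
from h import *
go(.52,.13,.29,4.6)
s=r.snapshot('scene');crop(s,'s26.png',240,190,140,110,5.7)"
```

```text
now [ 0.6244 -0.0443  0.2968] th0 4.56 -> shift [ 0.182  -0.0902  0.0063] turn -0.0 F [ 0.6559  0.6716 -1.1432] open 0.0700
```

View pics/s26.png

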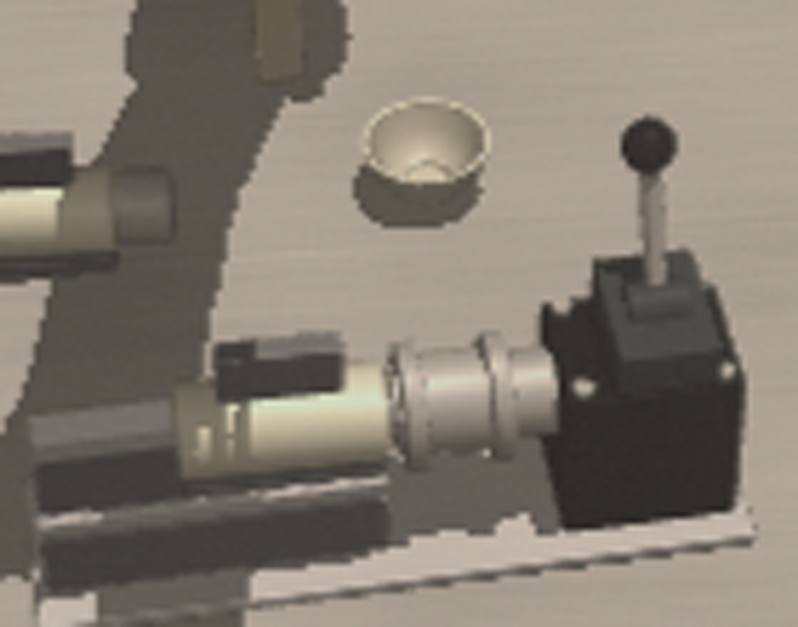

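The cartridge is locked, in line and seated in the bed, with the sleeve forward. Now the lever: close the fingers and come down on the robot side of the ball.

Request:
move_arm([
  [0.045, -0.03, 0, 0, 0],
  [0.09, -0.06, 0, 0, 0],
  [0.135, -0.09, 0, 0, 0],
  [0.18, -0.103, 0, 0, 0],
  [0.18, -0.103, 0, 0, 0],
])

```text
time_s: 22.25
eef_pos: [0.5038, 0.131, 0.2919]
eef_rot: [-0.001, 0.676, 0.737, -0.001]
force: [1.1, -0.1, -0.7]
opening: 0.0247
```

```bash
python3 -c "
from h import *
go(.515,.128,.175,4.6)"
```

```text
now [0.5038 0.131  0.2919] th0 4.92 -> shift [-0.0039  0.0113  0.1169] turn 0.3 F [ 1.0922 -0.1273 -0.6645] open 0.0247
```

Request:
move_arm([
  [-0.003, 0.008, 0.04, 0.3, 0],
  [-0.003, 0.008, 0.08, 0.3, 0],
  [-0.003, 0.008, 0.116, 0.3, 0],
  [-0.003, 0.008, 0.116, 0.3, 0],
])

```text
time_s: 22.75
eef_pos: [0.5125, 0.1232, 0.1749]
eef_rot: [-0.001, 0.681, 0.732, -0.003]
force: [-0.7, -1.0, 0.7]
opening: 0.0005
```

```bash
python3 -c "
from h import *
go(.625,.128,.175,4.6)
s=r.snapshot('scene');crop(s,'s27.png',270,150,130,110,6)"
```

```text
now [0.5125 0.1232 0.1749] th0 4.17 -> shift [-0.0034  0.1126 -0.0008] turn -0.4 F [-0.7167 -1.012   0.6514] open 0.0005
```

View pics/s27.png

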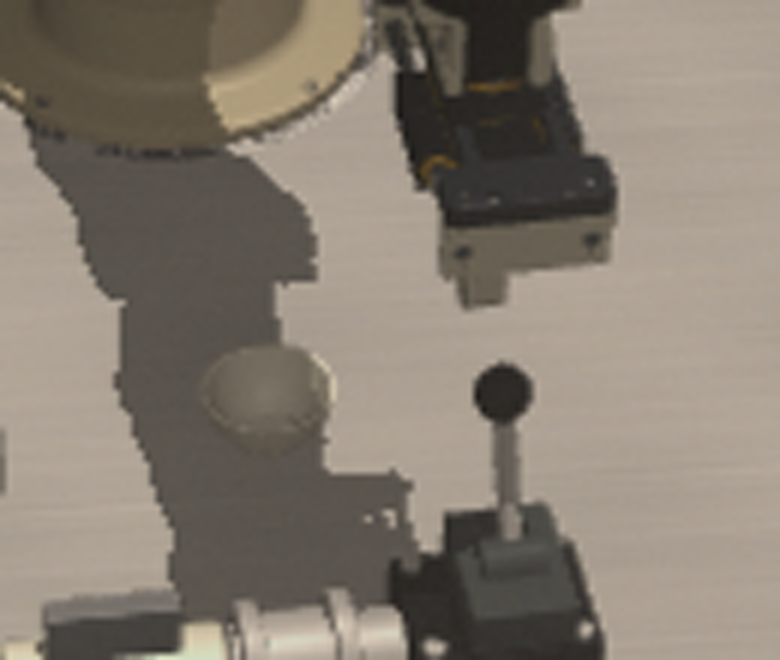

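Request:
move_arm([
  [0.003, 0.012, 0.004, -0.4, 0],
  [0.003, 0.024, 0.004, -0.4, 0],
  [0.003, 0.036, 0.004, -0.4, 0],
  [0.003, 0.05, 0.004, -0.4, 0],
  [0.003, 0.064, 0.004, -0.4, 0],
])

```text
time_s: 23.42
eef_pos: [0.5796, 0.1333, 0.1806]
eef_rot: [-0.001, 0.678, 0.735, 0.003]
force: [-19.3, 0.8, 89.0]
opening: 0.0005
```

```bash
python3 -c "
from h import *
go(.625,.128,.172,4.6)
s=r.snapshot('scene');crop(s,'s28.png',270,150,130,110,6)"
```

```text
now [0.5796 0.1333 0.1806] th0 4.62 -> shift [-0.009   0.0448  0.0088] turn 0.0 F [-19.297    0.8241  89.0052] open 0.0005
```

View pics/s28.png

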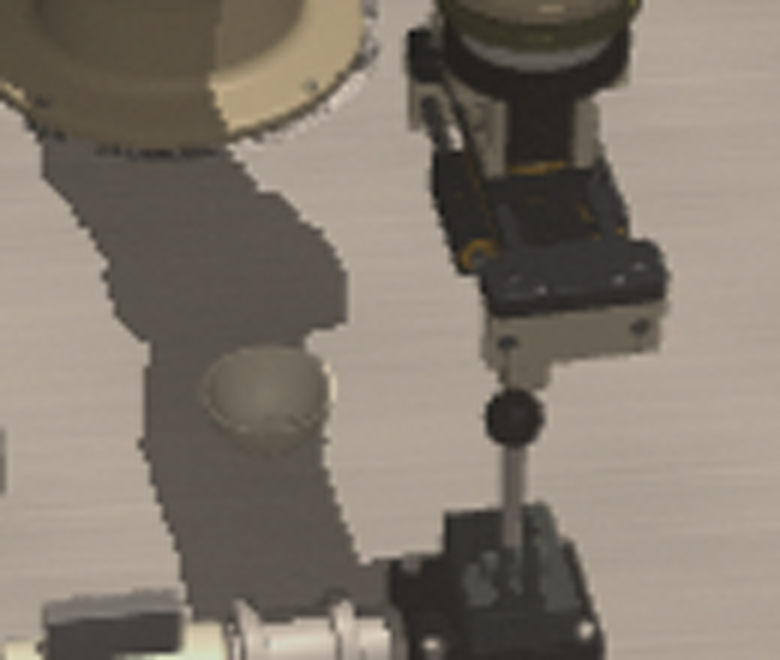

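There is 89 N pushing up: the finger bracket is riding over the ball as it rises through its arc. Backing straight up.

Request:
move_arm([
  [0, -0.002, -0.02, 0, 0],
  [0, -0.004, -0.04, 0, 0],
  [0, -0.004, -0.05, 0, 0],
])

```text
time_s: 23.85
eef_pos: [0.5747, 0.1324, 0.2249]
eef_rot: [0.0, 0.678, 0.735, 0.001]
force: [0.2, -0.4, -0.3]
opening: 0.0007
```

```bash
python3 -c "
from h import *
go(.56,.128,.20,4.6)
s=r.snapshot('scene');crop(s,'s29.png',270,150,130,110,6)
t=r.snapshot('top');crop(t,'t29.png',240,190,130,90,6)"
```

```text
now [0.5747 0.1324 0.2249] th0 4.65 -> shift [-0.0032 -0.015   0.0249] turn 0.0 F [ 0.2289 -0.3571 -0.3477] open 0.0007
```

View pics/s29.png

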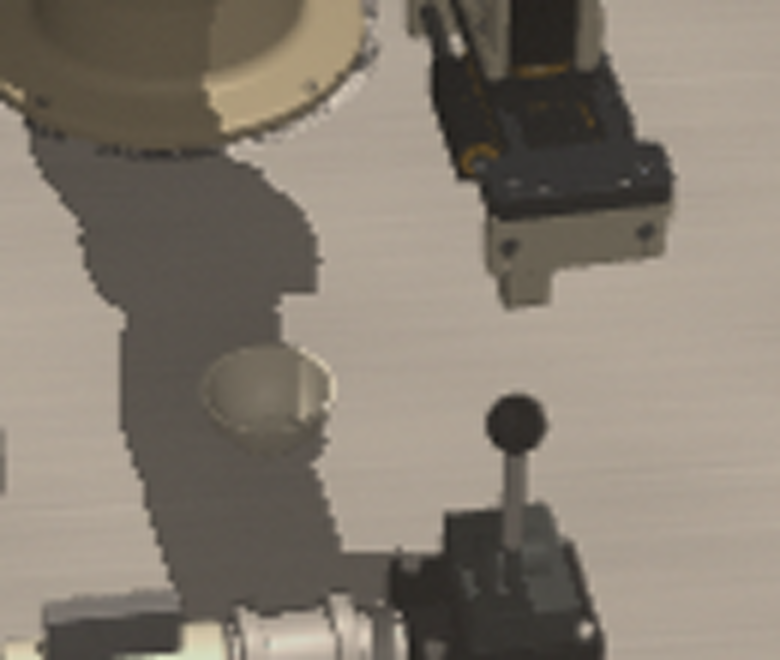

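```bash
python3 -c "
from h import *
s=r.snapshot('scene')
T=lambda u,v:((u+.5)/6-.5+270,(v+.5)/6-.5+150)
for z in(.19,.197,.202):print('ball',plane(s,T(516,424),z))
print('tip corners',[proj(s,[r.sense()['eef_pos']+np.array([dx,0,0])])[0] for dx in(-.0175,0,.0175,.03)],T(500,306),T(548,302))
for z in(.215,.225,.235,.245):print(z,plane(s,T(525,304),z))
"
```

```text
ball [0.5932 0.1316 0.19  ]
ball [0.601  0.1304 0.197 ]
ball [0.6066 0.1294 0.202 ]
tip corners [array([354.5854, 201.4282]), array([355.446 , 205.6968]), array([356.3232, 210.046 ]), array([356.9602, 213.2033])] (352.9166666666667, 200.58333333333334) (360.9166666666667, 199.91666666666666)
0.215 [0.542  0.1414 0.215 ]
0.225 [0.5541 0.1393 0.225 ]
0.235 [0.5662 0.1373 0.235 ]
0.245 [0.5783 0.1353 0.245 ]
```

View pics/t29.png

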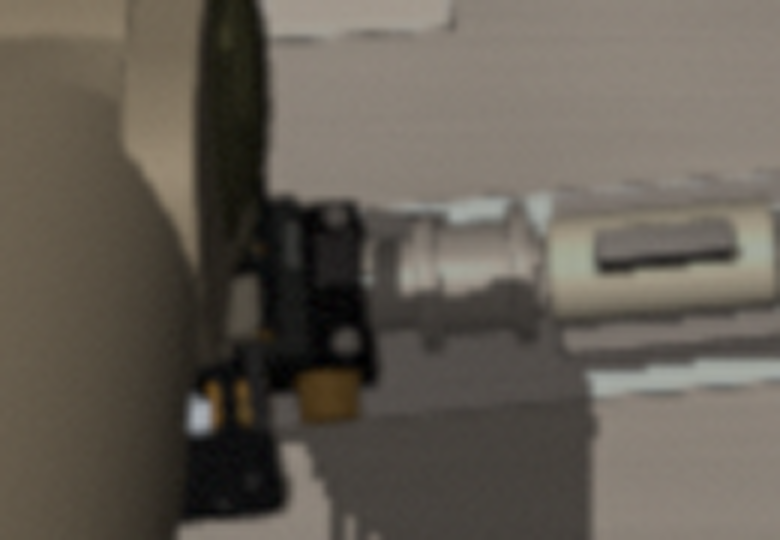

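The ball is now at about (0.607, 0.130, 0.202), so the lever is near mid-travel. The visible finger backs end about 27 mm above the TCP, so a step there wedged on the ball. I'll push with only the tips, with the TCP near ball height.

Request:
move_arm([
  [-0.002, -0.015, 0, 0, 0],
  [-0.002, -0.018, 0.015, 0, 0],
  [-0.002, -0.018, 0.031, 0, 0],
  [-0.002, -0.018, 0.031, 0, 0],
])

```text
time_s: 24.5
eef_pos: [0.5551, 0.1287, 0.1906]
eef_rot: [-0.001, 0.678, 0.735, -0.001]
force: [0.0, -0.1, 0.2]
opening: 0.0002
```

```bash
python3 -c "
from h import *
go(.58,.130,.193,4.6)"
```

```text
now [0.5551 0.1287 0.1906] th0 4.66 -> shift [-0.0008  0.0249 -0.0025] turn 0.1 F [ 0.0329 -0.1281  0.2009] open 0.0002
```

Small steps, checking force each time.

Request:
move_arm([
  [0, 0.01, -0.003, 0, 0],
  [0, 0.018, -0.003, 0, 0],
  [0, 0.025, -0.003, 0, 0],
])

```text
time_s: 24.88
eef_pos: [0.5821, 0.131, 0.1959]
eef_rot: [0.0, 0.678, 0.735, 0.0]
force: [0.4, -0.2, 0.2]
opening: 0.0004
```

Request:
move_arm([
  [0, 0.004, 0, 0, 0],
  [0, 0.008, 0, 0, 0],
])

```text
time_s: 25.12
eef_pos: [0.5891, 0.1315, 0.1956]
eef_rot: [-0.0, 0.678, 0.735, -0.0]
force: [0.2, -1.1, -0.3]
opening: 0.0004
```

```bash
python3 -c "
from h import *
go(.62,.130,.193,4.6)
s=r.snapshot('scene');crop(s,'s30.png',270,150,130,110,6)"
```

```text
now [0.5891 0.1315 0.1956] th0 4.65 -> shift [-0.004   0.0307  0.0025] turn 0.1 F [ 0.2274 -1.064  -0.3268] open 0.0004
```

View pics/s30.png

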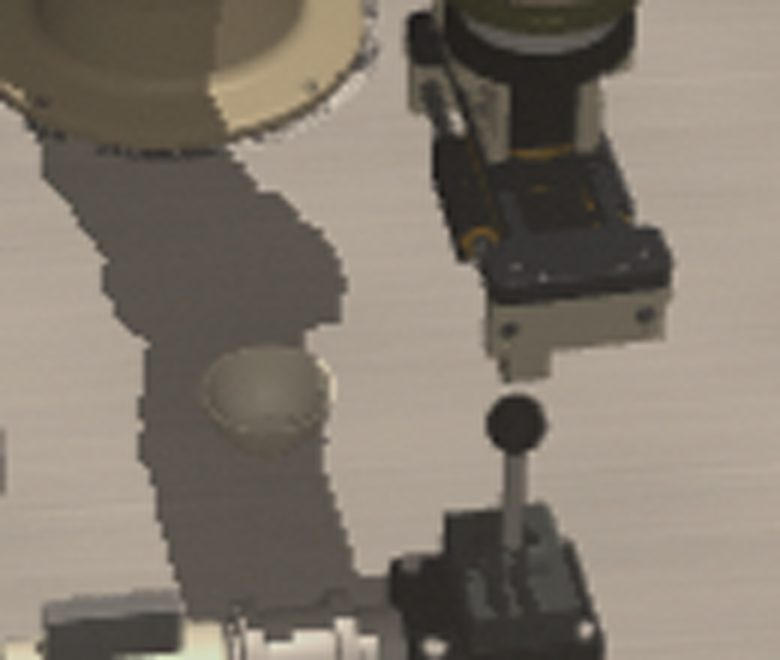

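Request:
move_arm([
  [-0.001, 0.004, 0, 0, 0],
  [-0.001, 0.008, 0, 0, 0],
  [-0.001, 0.008, 0, 0, 0],
])

```text
time_s: 25.55
eef_pos: [0.5972, 0.1312, 0.1955]
eef_rot: [0.0, 0.678, 0.735, 0.0]
force: [0.1, -0.2, -0.1]
opening: 0.0004
```

Request:
move_arm([
  [0, 0.004, 0, 0, 0],
  [0, 0.008, 0, 0, 0],
  [0, 0.008, 0, 0, 0],
])

```text
time_s: 25.92
eef_pos: [0.6053, 0.1319, 0.1955]
eef_rot: [0.0, 0.678, 0.735, 0.0]
force: [0.4, 0.7, 0.9]
opening: 0.0005
```

```bash
python3 -c "
from h import *
go(.62,.130,.193,4.6)
s=r.snapshot('scene');crop(s,'s31.png',270,150,130,110,6)"
```

```text
now [0.6053 0.1319 0.1955] th0 4.65 -> shift [-0.0031  0.0145  0.0025] turn 0.1 F [0.4485 0.6644 0.908 ] open 0.0005
```

View pics/s31.png

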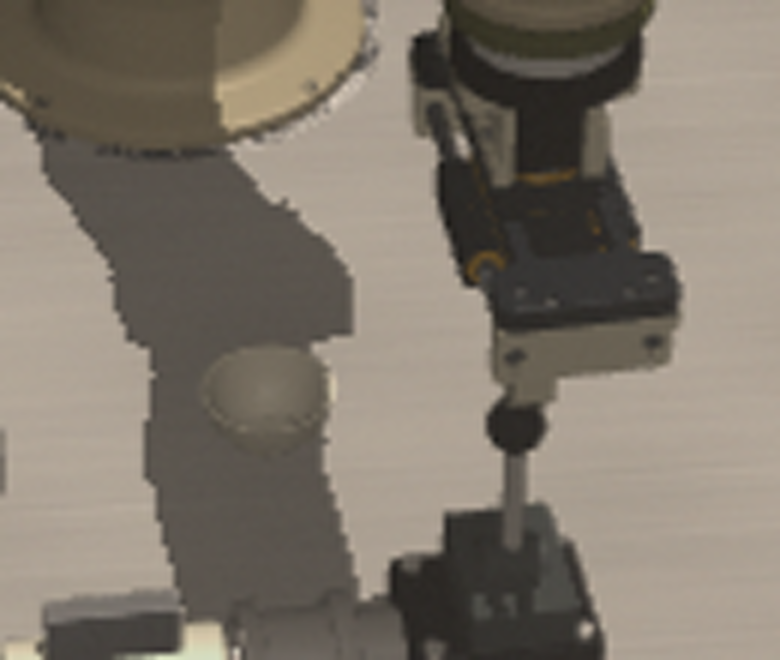

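The TCP position now overlaps the ball with no force, and the visible finger bottom at (535,400) is just above the ball. So the shut fingers end about 27 mm above the reported TCP. I'll back off and go lower.

Request:
move_arm([
  [0, -0.02, -0.01, 0, 0],
  [0, -0.045, -0.01, 0, 0],
  [-0.002, -0.06, 0, 0, 0],
  [-0.002, -0.06, 0.025, 0, 0],
  [-0.002, -0.06, 0.044, 0, 0],
])

```text
time_s: 26.6
eef_pos: [0.5438, 0.1251, 0.1518]
eef_rot: [-0.0, 0.678, 0.735, 0.0]
force: [-0.0, -0.4, 0.4]
opening: 0.0007
```

Request:
move_arm([
  [0, 0.0, 0, 0, 0],
  [0, 0.01, 0, 0, 0],
  [0, 0.015, 0, 0, 0],
  [0, 0.02, 0, 0, 0],
])

```text
time_s: 27.1
eef_pos: [0.566, 0.1267, 0.1521]
eef_rot: [0.0, 0.678, 0.735, 0.0]
force: [-0.4, 1.1, -0.6]
opening: 0.0002
```

```bash
python3 -c "
from h import *
go(.62,.130,.152,4.6)
s=r.snapshot('scene');crop(s,'s32.png',270,150,130,110,6)"
```

```text
now [0.566  0.1267 0.1521] th0 4.66 -> shift [-0.0011  0.0541  0.0001] turn 0.1 F [-0.4141  1.0623 -0.6061] open 0.0002
```

View pics/s32.png

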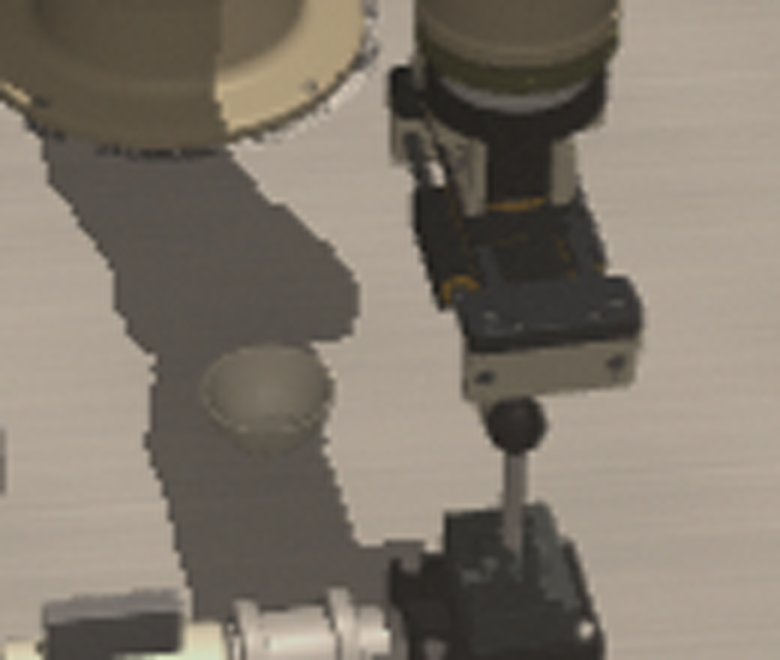

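The ball is now in front of the finger. Pushing gently.

Request:
move_arm([
  [0.003, 0.006, 0, 0, 0],
  [0.003, 0.012, 0, 0, 0],
  [0.003, 0.018, 0, 0, 0],
  [0.003, 0.018, 0, 0, 0],
])

```text
time_s: 27.65
eef_pos: [0.5834, 0.131, 0.1514]
eef_rot: [0.0, 0.678, 0.735, 0.0]
force: [0.7, -0.2, 0.8]
opening: 0.0002
```

```bash
python3 -c "
from h import *
go(.62,.130,.152,4.6)
s=r.snapshot('scene');crop(s,'s33.png',270,150,130,110,6)"
```

```text
now [0.5834 0.131  0.1514] th0 4.65 -> shift [-0.004   0.0363 -0.0005] turn 0.0 F [ 0.741  -0.1745  0.8402] open 0.0002
```

View pics/s33.png

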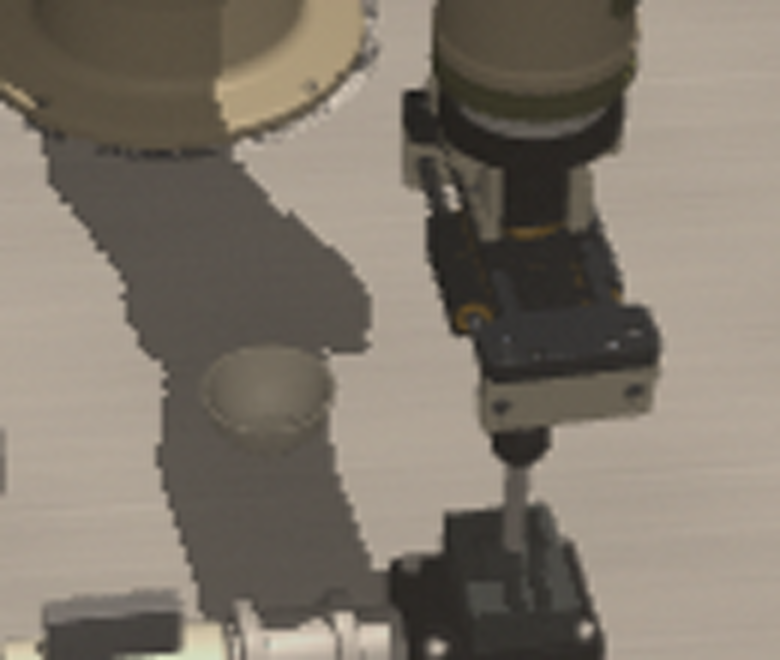

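Request:
move_arm([
  [0, 0.006, 0, 0, 0],
  [0, 0.012, 0, 0, 0],
  [0, 0.016, 0, 0, 0],
  [0, 0.016, 0, 0, 0],
])

```text
time_s: 28.2
eef_pos: [0.5993, 0.1324, 0.1514]
eef_rot: [0.0, 0.678, 0.735, 0.0]
force: [-0.2, 0.2, -0.3]
opening: 0.0002
```

Request:
move_arm([
  [0, 0.006, 0, 0, 0],
  [0, 0.012, 0, 0, 0],
  [0, 0.016, 0, 0, 0],
  [0, 0.016, 0, 0, 0],
])

```text
time_s: 28.7
eef_pos: [0.6154, 0.1337, 0.1515]
eef_rot: [0.0, 0.678, 0.735, 0.0]
force: [-0.1, -0.1, 0.3]
opening: 0.0008
```

```bash
python3 -c "
from h import *
go(.62,.130,.152,4.6)
s=r.snapshot('scene');crop(s,'s34.png',270,150,130,110,6)"
```

```text
now [0.6154 0.1337 0.1515] th0 4.65 -> shift [-0.004   0.0043 -0.0005] turn 0.1 F [-0.1476 -0.0738  0.2609] open 0.0008
```

View pics/s34.png

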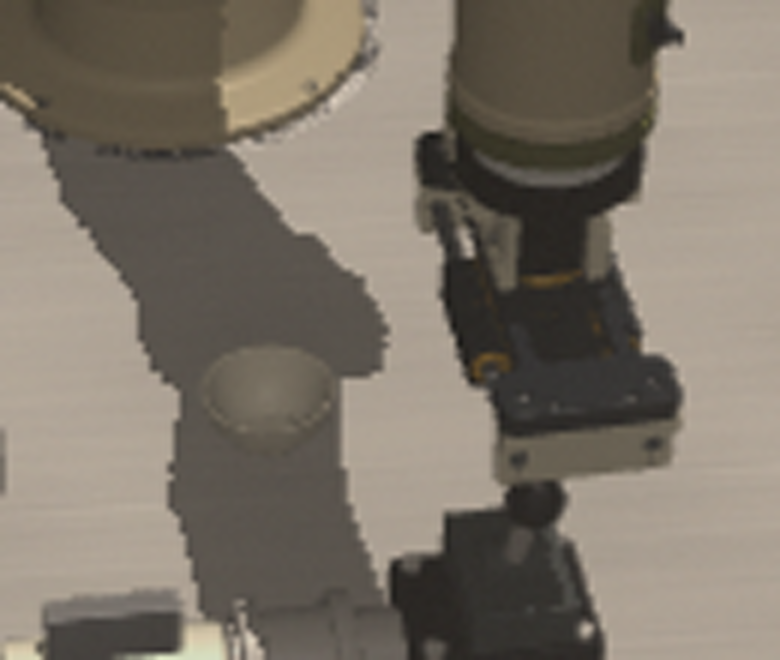

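Request:
move_arm([
  [-0.002, 0.004, 0, 0, 0],
  [-0.002, 0.008, 0, 0, 0],
  [-0.002, 0.012, 0, 0, 0],
  [-0.002, 0.012, 0, 0, 0],
])

```text
time_s: 29.25
eef_pos: [0.6189, 0.1323, 0.1512]
eef_rot: [-0.006, 0.678, 0.735, -0.005]
force: [-28.0, -1.5, 21.2]
opening: 0.0005
```

```bash
python3 -c "
from h import *
go(.62,.130,.152,4.6)
s=r.snapshot('scene');crop(s,'s35.png',270,150,130,110,6)
T=lambda u,v:((u+.5)/6-.5+270,(v+.5)/6-.5+150)
e=proj(s,[[.647,.130,.192]])[0]; print('expected end pix in crop',(e-[270,150])*6)"
```

```text
now [0.6189 0.1323 0.1512] th0 4.66 -> shift [-0.0024  0.0009 -0.0008] turn 0.1 F [-27.971   -1.4964  21.2479] open 0.0005
expected end pix in crop [526.2872 502.1198]
```

View pics/s35.png

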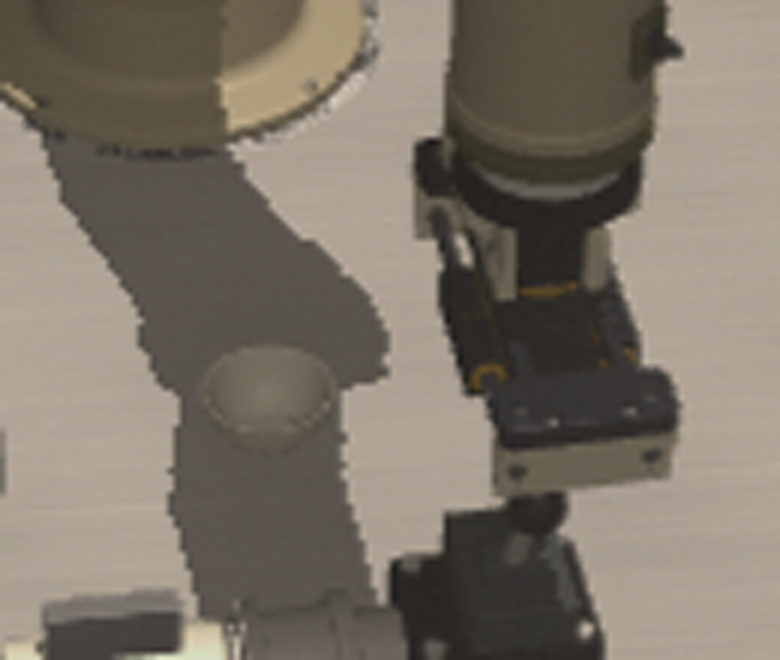

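The lever is at its stop: 28 N, with the ball at about (538,510) against (526,502) expected for the end position. Backing off and lifting clear.

Request:
move_arm([
  [0, -0.015, 0, 0, 0],
  [0, -0.04, 0, 0, 0],
  [0, -0.07, 0, 0, 0],
  [0, -0.08, -0.05, 0, 0],
  [0, -0.08, -0.1, 0, 0],
])

```text
time_s: 29.92
eef_pos: [0.5465, 0.1258, 0.2526]
eef_rot: [-0.0, 0.678, 0.735, -0.0]
force: [1.4, 0.1, 0.3]
opening: 0.0003
```

Request:
move_arm([
  [0, -0.02, -0.05, 0, 0],
  [0, -0.04, -0.06, 0, 0],
  [0, -0.06, -0.06, 0, 0],
  [0, -0.06, -0.06, 0, 0],
  [0, -0.06, -0.06, 0, 0],
])

```text
time_s: 30.55
eef_pos: [0.4882, 0.1215, 0.3117]
eef_rot: [0.0, 0.678, 0.735, 0.0]
force: [-0.1, 0.1, 0.2]
opening: 0.0001
```

```bash
python3 -c "
from h import *
go(.5,.130,.3,4.6)
s=r.snapshot('scene');crop(s,'s36.png',240,190,140,110,5.7);cv2.imwrite('pics/s37.png',s['img'])
t=r.snapshot('top');crop(t,'t36.png',230,190,190,90,4.2);cv2.imwrite('pics/t37.png',t['img'])"
```

```text
now [0.4882 0.1215 0.3117] th0 4.66 -> shift [0.0076 0.0124 0.0117] turn 0.1 F [-0.087   0.0964  0.2115] open 0.0001
```

View pics/s36.png

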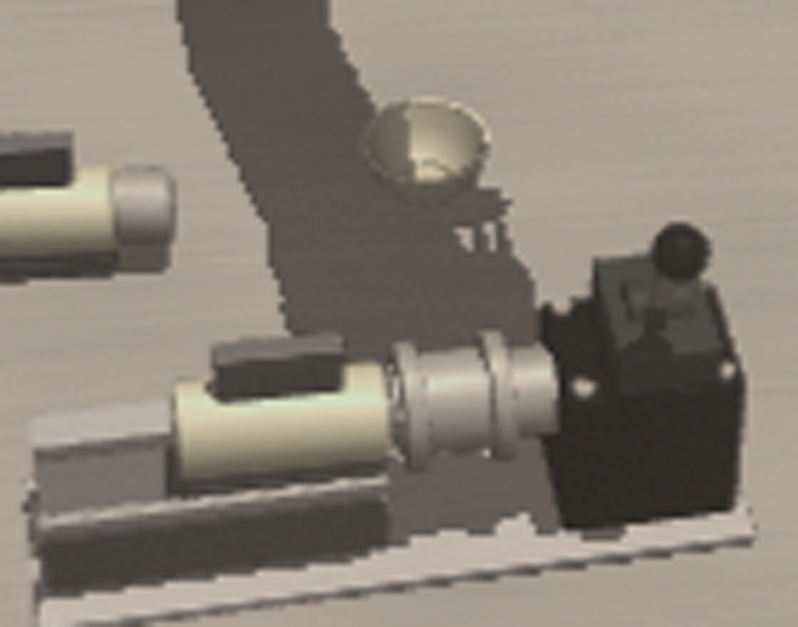

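View pics/t37.png

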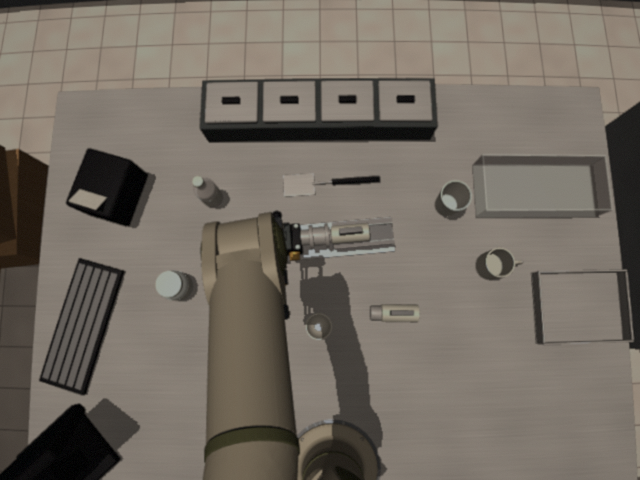

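View pics/s37.png

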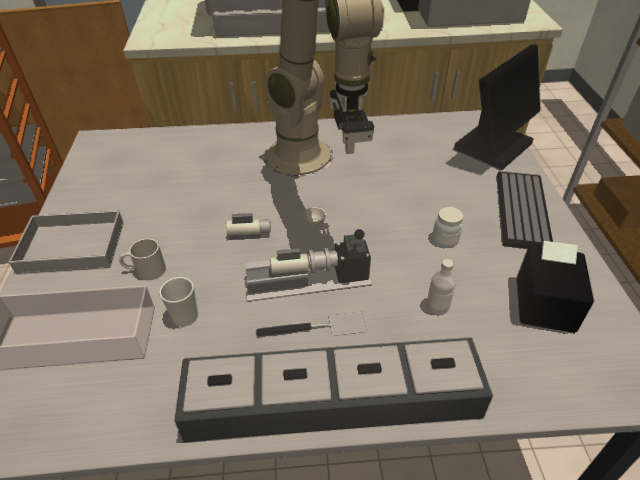

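Bystanders and the other cartridge are where they were. I'll put a number on the lever angle and the seating depth before handing in.

```bash
python3 -c "
from h import *
s=r.snapshot('scene');T=lambda u,v:((u+.5)/5.7-.5+240,(v+.5)/5.7-.5+190)
for a in(.7,.85,1.0):
    d=a-.495;P=[.610+.08*np.sin(d),.130,.122+.08*np.cos(d)];print(a,(proj(s,[P])[0]-[240,190])*5.7)
top=lambda u,v:plane(s,T(u,v),.08)
f0,f1=top(215,348),top(340,335);print('fin ends',f0,f1, top(218,368),top(342,355))
"
```

```text
0.7 [665.6161 204.1096]
0.85 [668.7043 226.8386]
1.0 [671.4812 251.5898]
fin ends [ 0.5763 -0.0804  0.08  ] [ 0.5728 -0.0194  0.08  ] [ 0.5902 -0.0793  0.08  ] [ 0.5867 -0.0191  0.08  ]
```

```bash
python3 -c "
from h import *
print(r.sign_off())"
```

```text
the job is handed in; nothing more can be done
None
```

I pulled the sleeve back until it held, pushed the grooved cartridge in until the sleeve sprang forward, then moved the valve lever fully over. I handed the job in at about 30.6 s of the 67 s allowed; the robot gave no verdict.

**Last checks, from the images:**
- **Sleeve:** it is back at its starting forward position.
- **Cartridge:** the shoulder is at the mouth and it looks straight in line. I estimate the nose is about 30 mm inside from the final arm position; I did not measure that separately.
- **Lever:** the ball is at image row 251, where I expected it for 1.0 rad.
- **Everything else:** the other cartridge and the bystanders look unmoved, and the arm is clear with no force on it.

**What went wrong on the way:**
- **First grasp:** the fingers slipped off the cartridge because they had not finished closing. It did not visibly move, and the second grasp held.
- **Insertion:** pushing in took 8–14 N, more than the light spring alone, which I put down to friction on the bed.
- **First lever push:** the closed fingertips ended higher than the reported tool point and pressed on the ball, with 89 N upward at the wrist. That is under the 120 N wrist limit. I judged that fingertips, not the gripper body (40 N limit), made the contact, but could not confirm it. I backed off and pushed again lower down; the final push against the stop was 28 N along the push direction.

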